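Hang the nested sample scoops on the drying hook

ROBOT

A 7-joint arm with a two-finger parallel gripper is mounted at the origin on the work surface. World frame = base frame: x ahead of the robot, y to its left, z up, the work surface at z = 0. Lengths are in m, angles in rad, forces in N, time in s.
With the tool pointing down it reaches from about 0.4 to 0.85 m from the base axis. Payload 10.4 kg.
Tool frame: the origin (TCP) lies between the finger pads; the fingertips stand tcp_to_tips ahead of it and the grasp point (between the pads) lies 8 mm behind it (tcp_to_tips is the distance from the TCP to the fingertips, in m); z points along the fingers, y is the line along which they close (so a half turn about z gives the same grasp; the last joint's range is limited). The gripper opens to 85 mm and grips with 20 to 120 N. Pads are 22 mm wide; open, the fingers measure 114 mm over their backs; the gripper's body (76 mm by 85 mm) begins 54 mm behind the grasp point. The pads swing forward as they close: fully open they stand 13 mm farther back than shut.
Start: joints at [-1.296, 0.332, -0.065, 1.46, 0.022, 1.35, -0.088], TCP at [0.183, 0.598, 0.242] pointing down, gripper open.
Joint ranges: [-2.6, 2.6], [-0.5, 2.12], [-1.47, 1.34], [0.16, 2.42], [-1.27, 4.41], [0.06, 2.06], [-2.6, 2.6]. Speed limits (rad/s): [2.22, 2.22, 2.79, 2.79, 3.14, 3.14, 3.14].

INTERFACE

Orientations are given as a unit quaternion [x, y, z, w].
In Python, from workcell import * gives the robot as it stands.
- The arm moves only by the tool apply_moves, never from a script. Its argument "rows" is a list of rows, each an object of numbers: "x", "y", "z": the shift along the tool's x, y, z in mm; "ax", "ay", "az": the turn, a rotation vector about the tool's x, y, z in degrees; "gripper": the closure, from 0 (fully open) to 1 (shut). A call has 1 to 5 rows; each row shifts and turns the commanded pose from where the row before left it, along the tool's axes as they then stand; what a row does not reach is not made up. A row lasts 1/12 s, in which the tool goes at most 41.7 mm and 7.16 degrees, less where a joint would pass 70% of its speed; a pose out of reach is approached as far as the arm can. A call with a gripper value outside its range is refused whole. The fingers move at their own pace and stop on an object; "newtons" is the grip in N (left out, the last holds). Time passes only in rows, so rows that do not move let the fingers close. It gives the time, the measured TCP pose, the force, the opening and the grip force at its end, in the units of the state.
- get_obs(): the state, without advancing time (a new reading comes with each control period).
- camera(name): name is "scene" or "side" or "wrist"; returns a dict with "color" (420x560x3 uint8, red, green, blue), "fov_y" (degrees; the focal length in pixels is half the picture's height over the tangent of half this angle, whatever the lens; pixels are square), "cx", "cy" (the principal point, pixels), "k1" (the pictures are not rectified: a ray, as slopes to the right and down, at radius r is drawn at 1 + k1 r^2 times it, then the intrinsics apply), "rvec" (rotation vector, rad) and "tvec" (3), from world to camera coordinates, as OpenCV has them. Camera axes: x right, y down, z forward; pixel columns grow to the right and rows downward; lengths in m; the calibration is good to about 2 mm. A picture is of the moment at which its call begins. There is no depth.
- hand_in(): hands the job in; it is judged then, once.
The state is a dict: "clock": time; "joint_pos": joint angles; "joint_velocities": joint speeds; "tau": joint torques, N m; "position": TCP position; "ee_rot": TCP orientation; "ft_force": force on the tool from outside, world axes, zero at the start; "torque": the same for the moment, N m; "grip_width": opening from 0.0 (shut) to 1.0 (fully open); "grasp_force": force on a finger pad.
Only numpy, scipy, OpenCV 4.12 (cv2) and the standard library are available. Lean on these libraries where they do the work, as an engineer would, in place of code of your own. Each camera call takes 0.05 s, during which the arm holds its last target. There are 200 camera calls.

TASK

Hang the three washed sample scoops by their eyes on the one hook of the sloped drying stand, largest first, then the middle one, then the small one, so that each bowl sits fully down inside the one before it and the handles lie over one another, bowls pointing down the slope. Let go of them all and leave the bottle, the dish and the jar where they stand.

Things in the scene. Friction and masses are not known exactly. Their poses are not given: they have to be found in the camera images.
- board: sloped face of a fixed plywood drying stand, 130 mm wide, tilted 30 degrees, low edge towards the robot. Origin: on its surface at the foot of the hook, 115 mm above the table. z: square to the board, along the hook (30 degrees from vertical, leaning to the robot); x: up the slope; y: across. The board reaches 185 mm down the slope (-x) and 35 mm up it from the hook.
- hook_tip (a point): end of the hook, on its axis: a straight round steel peg 14 mm thick with a red 18 mm ball end, standing 87 mm off the board (same axes as the board); a washer 44 mm wide, 4 mm thick lies round its foot. The eyes have 7 mm room all round on the peg and the bowls 10 mm in one another; a scoop let go may slip down the slope by up to 7 mm.
- large_handle (a point): large scoop, white, about 140 g: round open bowl (radius 58 at the rim, 56 at the base, 42 tall, wall 4, floor 9) and a flat level handle 12 wide, 8 thick, top flush with the rim. Point: where to pinch the handle across its width, mid-thickness, 38 above the underside. x: along the handle from bowl to eye; z: out of the bowl's mouth. Bowl axis 78 towards -x, eye 40 towards +x (all mm).
- large_eye (a point): centre, mid-thickness, of the 28 mm hanging hole (through along z; ring 42 mm outside, 8 mm thick) at the end of the large scoop's handle, 118 mm from the bowl's axis; same axes as the handle. Properly hung, it is round the hook, 38 mm off the board, the bowl's underside 0 mm off the board, the scoop's x and z axes along the board's x and z.
- middle_handle (a point): middle scoop, green, about 110 g: round open bowl (radius 44 at the rim, 42 at the base, 42 tall, wall 4, floor 9) and a flat level handle 22 wide, 8 thick, top flush with the rim. Point: where to pinch the handle across its width, mid-thickness, 38 above the underside. x: along the handle from bowl to eye; z: out of the bowl's mouth. Bowl axis 78 towards -x, eye 40 towards +x (all mm).
- middle_eye (a point): centre, mid-thickness, of the 28 mm hanging hole (through along z; ring 42 mm outside, 8 mm thick) at the end of the middle scoop's handle, 118 mm from the bowl's axis; same axes as the handle. Properly hung, it is round the hook, 47 mm off the board, the bowl's underside 9 mm off the board, the scoop's x and z axes along the board's x and z.
- small_handle (a point): small scoop, orange, about 80 g: round open bowl (radius 30 at the rim, 28 at the base, 42 tall, wall 4, floor 9) and a flat level handle 32 wide, 8 thick, top flush with the rim. Point: where to pinch the handle across its width, mid-thickness, 38 above the underside. x: along the handle from bowl to eye; z: out of the bowl's mouth. Bowl axis 78 towards -x, eye 40 towards +x (all mm).
- small_eye (a point): centre, mid-thickness, of the 28 mm hanging hole (through along z; ring 42 mm outside, 8 mm thick) at the end of the small scoop's handle, 118 mm from the bowl's axis; same axes as the handle. Properly hung, it is round the hook, 56 mm off the board, the bowl's underside 18 mm off the board, the scoop's x and z axes along the board's x and z.
- bottle: bystander: white bottle with a blue label, 48 mm across, 100 mm tall; origin under its base
- dish: bystander: white sample dish, 100 mm across, 35 mm tall; origin under its base
- jar: bystander: amber glass jar, 64 mm across, 80 mm tall; origin under its base
There are look-alikes about, which are no part of the job. Leave any purple look-alike of the part that bears middle_handle alone. What is shaped like the part that bears board but pink is not meant.

How it is judged:
On the way, in this order (a step that is already met when the one before it is completed fails the run):
1. the large scoop hangs on the hook, its bowl down on the board (x of large_eye in the frame of board between -0.01 and 0.01 m and y of large_eye in the frame of board between -0.01 and 0.01 m and z of large_eye in the frame of board between 0.032 and 0.044 m and x of large_handle in the frame of board below -0.03 m and angle between the z axis of large_eye and the z axis of board, either way round below 0.12 rad and angle between the x axis of large_eye and the x axis of board, either way round below 0.25 rad and not (x of middle_eye in the frame of board between -0.01 and 0.01 m and y of middle_eye in the frame of board between -0.01 and 0.01 m and z of middle_eye in the frame of board between 0.041 and 0.053 m and x of middle_handle in the frame of board below -0.03 m and angle between the z axis of middle_eye and the z axis of board, either way round below 0.12 rad and angle between the x axis of middle_eye and the x axis of board, either way round below 0.25 rad) and not (x of small_eye in the frame of board between -0.01 and 0.01 m and y of small_eye in the frame of board between -0.01 and 0.01 m and z of small_eye in the frame of board between 0.05 and 0.062 m and x of small_handle in the frame of board below -0.03 m and angle between the z axis of small_eye and the z axis of board, either way round below 0.12 rad and angle between the x axis of small_eye and the x axis of board, either way round below 0.25 rad)), for 0.2 s.
2. the middle scoop hangs on the hook in front of it, its bowl down in the large bowl (x of large_eye in the frame of board between -0.01 and 0.01 m and y of large_eye in the frame of board between -0.01 and 0.01 m and z of large_eye in the frame of board between 0.032 and 0.044 m and x of each of large_handle, middle_handle in the frame of board below -0.03 m and angle between the z axis of each of large_eye, middle_eye and the z axis of board, either way round below 0.12 rad and angle between the x axis of each of large_eye, middle_eye and the x axis of board, either way round below 0.25 rad and x of middle_eye in the frame of board between -0.01 and 0.01 m and y of middle_eye in the frame of board between -0.01 and 0.01 m and z of middle_eye in the frame of board between 0.041 and 0.053 m and not (x of small_eye in the frame of board between -0.01 and 0.01 m and y of small_eye in the frame of board between -0.01 and 0.01 m and z of small_eye in the frame of board between 0.05 and 0.062 m and x of small_handle in the frame of board below -0.03 m and angle between the z axis of small_eye and the z axis of board, either way round below 0.12 rad and angle between the x axis of small_eye and the x axis of board, either way round below 0.25 rad)), for 0.2 s.
3. the small scoop hangs on the hook in front of both, its bowl down in the middle bowl (x of large_eye in the frame of board between -0.01 and 0.01 m and y of large_eye in the frame of board between -0.01 and 0.01 m and z of large_eye in the frame of board between 0.032 and 0.044 m and x of each of large_handle, middle_handle, small_handle in the frame of board below -0.03 m and angle between the z axis of each of large_eye, middle_eye, small_eye and the z axis of board, either way round below 0.12 rad and angle between the x axis of each of large_eye, middle_eye, small_eye and the x axis of board, either way round below 0.25 rad and x of middle_eye in the frame of board between -0.01 and 0.01 m and y of middle_eye in the frame of board between -0.01 and 0.01 m and z of middle_eye in the frame of board between 0.041 and 0.053 m and x of small_eye in the frame of board between -0.01 and 0.01 m and y of small_eye in the frame of board between -0.01 and 0.01 m and z of small_eye in the frame of board between 0.05 and 0.062 m), for 0.2 s.
At the end, for the whole second after the job is handed in: All three hang nested on the hook, large, middle, small outwards: eye centres within 10 mm of the hook axis along and across the slope, within 6 mm of 38, 47, 56 mm off the board, flat to it within 7 degrees, handles up the slope within 14 degrees; all released and at rest (all of step 3); the robot touches nothing.
It fails at once if the bottle is pushed more than 30 mm or tipped (distance of bottle from where it was at the start of the episode above 0.03 m or angle between bottle's own z axis and vertical above 0.4 rad).
It fails at once if the dish is pushed more than 30 mm or tipped (distance of dish from where it was at the start of the episode above 0.03 m or angle between dish's own z axis and vertical above 0.4 rad).
It fails at once if the jar is pushed more than 30 mm or tipped (distance of jar from where it was at the start of the episode above 0.03 m or angle between jar's own z axis and vertical above 0.4 rad).
It also fails if it takes over 69 s, if anything falls off the work surface, if the arm or the gripper's body presses on something with over 40 N, if the wrist force passes 120 N, or if a joint passes its speed limit or range.

## Working session

There is one attempt and no reset: what is moved stays moved. The work goes in short steps, Python scripts to look and compute and a tool call to move; the robot and the scene stay as the last step left them, time stands still between calls to the robot, and variables do not carry over. Pictures are saved under pics/ and viewed, at most 10 in all, crops included, and the job is handed in when it is done.

Besides the shell and the picture viewer there is one more tool, called after "Emit:" by a JSON object that holds its "api" and its "payload", one argument or row to a line. apply_moves: Moves the arm, as the interface text tells. Its arguments: {"type":"object","properties":{"rows":{"type":"array","items":{"type":"object","properties":{"x":{"type":"number"},"y":{"type":"number"},"z":{"type":"number"},"ax":{"type":"number"},"ay":{"type":"number"},"az":{"type":"number"},"gripper":{"type":"number"}}}},"newtons":{"type":"number"}},"required":["rows"]}

```bash
ls; mkdir -p pics; cat > h.py <<'E'
from workcell import *
import numpy as np, cv2
from scipy.spatial.transform import Rotation as R
def cam(n,save=None):
    c=camera(n)
    if save: cv2.imwrite('pics/'+save,c['color'][:,:,::-1])
    return c
def K(c):
    f=210/np.tan(np.radians(c['fov_y'])/2); return np.array([[f,0,c['cx']],[0,f,c['cy']],[0,0,1.]])
def ray(c,px):
    u=cv2.undistortPoints(np.array([[px]],float),K(c),np.array([c['k1'],0,0,0.]))[0,0]
    r=cv2.Rodrigues(np.array(c['rvec'],float))[0]; d=r.T@np.array([u[0],u[1],1]); return -r.T@np.array(c['tvec'],float), d/np.linalg.norm(d)
def onz(c,px,z):
    o,d=ray(c,px); return o+d*(z-o[2])/d[2]
def tri(rs):
    A=np.zeros((3,3));b=np.zeros(3)
    for o,d in rs: M=np.eye(3)-np.outer(d,d);A+=M;b+=M@o
    p=np.linalg.solve(A,b); return p,[np.linalg.norm((np.eye(3)-np.outer(d,d))@(p-o)) for o,d in rs]
def proj(c,P):
    return cv2.projectPoints(np.array(P,float).reshape(-1,1,3),np.array(c['rvec'],float),np.array(c['tvec'],float),K(c),np.array([c['k1'],0,0,0.]))[0].reshape(-1,2)
E
python3 - <<'E'
from h import *
cs=[cam(n) for n in('scene','side','wrist')]
for n,c in zip('abc',cs):
    cv2.imwrite(f'pics/{n}0.png',c['color'][:,:,::-1]); print(ray(c,(280,210)),c['fov_y'],c['k1'])
print(get_obs())
E
```

```text
pics
(array([ 1.07786896, -0.88344844,  0.83471031]), array([-0.42518013,  0.70627098, -0.56604166])) 47.91819975728688 -0.0053733541692519374
(array([-0.2099288 , -0.75299654,  1.13412357]), array([ 0.51952962,  0.51189936, -0.68414035])) 43.87763727646775 -0.05254274871520508
(array([0.10289336, 0.62226374, 0.37352246]), array([ 0.32578907, -0.09718715, -0.94043402])) 58.10840626524977 -0.0918932499707061
{'clock': 0.15, 'joint_pos': array([-1.29557074,  0.33272417, -0.0647067 ,  1.46074246,  0.02163116,
        1.34991984, -0.08849409]), 'joint_velocities': array([ 0.00057628, -0.00112124,  0.00051691, -0.00200187,  0.00084915,
        0.00106451, -0.00145156]), 'tau': array([ 6.55344120e-04, -6.25827456e+01,  4.90054535e-02, -3.91851532e+01,
        1.63398025e-02,  7.34210887e-03, -3.56977910e-05]), 'position': array([0.18332607, 0.59721958, 0.24170314]), 'ee_rot': array([ 1.48345284e-01,  9.88935476e-01, -5.47005948e-04, -4.35508366e-05]), 'ft_force': array([-0.40434129,  0.62526826,  0.94376077]), 'torque': array([ 0.01988578, -0.02065078, -0.01500184]), 'grasp_force': 0.0, 'grip_width': 0.99866088499472}
```

View pics/a0.png

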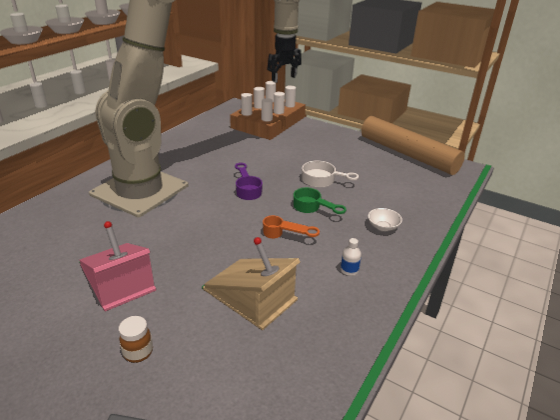

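View pics/b0.png

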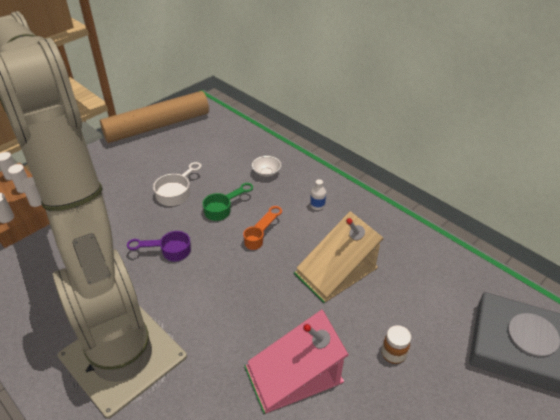

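The scene view shows, by pixel:
- White scoop: bowl (319,174), eye (352,176). The dish at (384,222) could be confused with it.
- Green scoop: bowl (307,200), eye (340,209). The purple look-alike is at (248,188).
- Orange scoop: bowl (272,227), eye (313,231).
- Plywood stand: ball (257,241). The pink look-alike is at (120,270).

The side view agrees: white (172,188), green (217,206), orange (254,237), plywood (345,255) and ball (350,221). I'm choosing white, green, orange and plywood, and will check that choice in one close crop.

```bash
python3 - <<'E'
from h import *
a=cv2.imread('pics/a0.png');b=cv2.imread('pics/b0.png')
def cr(i,x,y,w,h,s): return cv2.resize(i[y:y+h,x:x+w],(w*s,h*s),interpolation=cv2.INTER_CUBIC)
o=np.zeros((600,800,3),np.uint8)
o[:300,:400]=cr(a,200,230,100,75+25,4)[:300] 
o[:400,:400]=cr(a,202,228,100,100,4)
o[:400,400:]=cr(b,290,208,100,100,4)
o[400:,:400]=cr(a,225,150,200,100,2)
o[400:,400:]=cr(b,120,150,200,100,2)
cv2.imwrite('pics/crop.png',o)
E
```

```text
(no output)
```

View pics/crop.png

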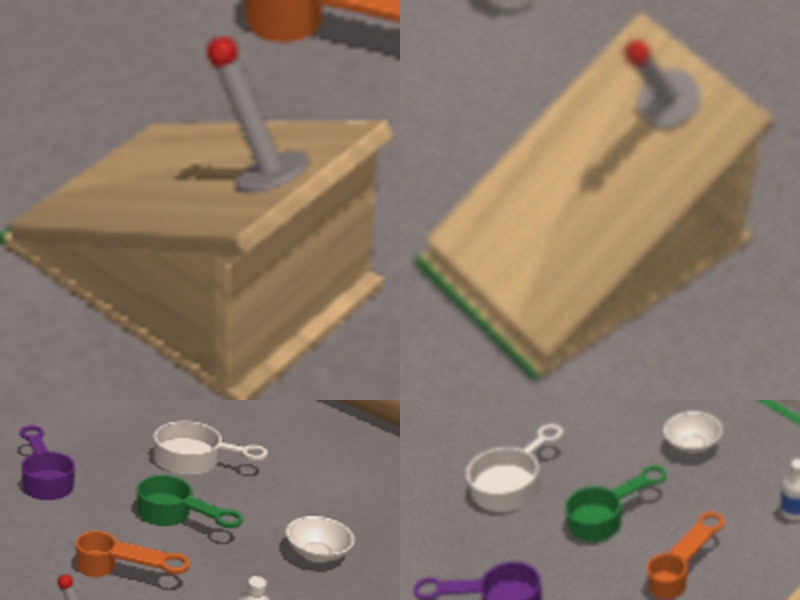

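The crop confirms the choice. The plywood stand has a ball at crop pixel (222,50) in the scene half and (638,52) in the side half, with all four corners visible. Next I fit poses for the stand and the scoops.

```bash
cat > fit.py <<'E'
from h import *
from scipy.optimize import least_squares, minimize
a=cam('scene'); b=cam('side')
def pa(p): return ((p[0]+.5)/4-.5+202,(p[1]+.5)/4-.5+228)
def pb(p): return ((p[0]-400+.5)/4-.5+290,(p[1]+.5)/4-.5+208)
# far-low, far-high, near-high, near-low, ball
M=np.array([[-.185,.065,0],[.035,.065,0],[.035,-.065,0],[-.185,-.065,0],[0,0,.087]])
PA=np.array([pa(p) for p in[(152,125),(388,122),(238,240),(8,230),(222,50)]])
PB=np.array([pb(p) for p in[(428,242),(643,13),(772,118),(541,356),(638,52)]])
def bR(yaw): return R.from_euler('z',yaw).as_matrix()@R.from_euler('y',-30,degrees=True).as_matrix()
def f(q): W=M@bR(q[3]).T+q[:3]; return np.r_[(proj(a,W)-PA).ravel(),(proj(b,W)-PB).ravel()]
s=least_squares(f,[.6,-.2,.115,0.],loss='soft_l1')
print('board',s.x,'res',np.round(f(s.x),1)); 
p,e=tri([ray(a,PA[4]),ray(b,PB[4])]);print('ball',p,e, bR(s.x[3])@[0,0,.087]+s.x[:3])
def mask(c,name):
    h=cv2.cvtColor(c['color'],cv2.COLOR_RGB2HSV).astype(int);H,S,V=h[...,0],h[...,1],h[...,2]
    if name=='large': return (S<45)&(V>135)
    if name=='middle': return (abs(H-70)<16)&(S>120)
    return (abs(H-10)<7)&(S>165)
th=np.linspace(0,2*np.pi,60)
def sil(c,q,rr,rb,hw,off,sh):
    # 4x supersample
    m=np.zeros(sh,np.uint8); Rz=R.from_euler('z',q[3]).as_matrix()
    def P(L): return ((proj(c,np.array(L)@Rz.T+[q[0],q[1],q[2]])-off)*4+1.5)
    C=lambda r,z,x=0:np.c_[x+r*np.cos(th),r*np.sin(th),0*th+z]
    fill=lambda pts,v=1: cv2.fillPoly(m,[np.round(cv2.convexHull(np.float32(pts)).reshape(-1,2)*16).astype(np.int32)],v,shift=4)
    fill(P(np.r_[C(.021,.034,.118),C(.021,.042,.118)]))
    t,u=np.zeros_like(m),np.zeros_like(m)
    for im,z in((t,.034),(u,.042)): cv2.fillPoly(im,[np.round(P(C(.014,z,.118))*16).astype(np.int32)],1,shift=4)
    m[(t&u)>0]=0
    x0=rr-.004
    fill(P([[x,y,z] for x in(x0,.1) for y in(-hw,hw) for z in(.034,.042)]))
    fill(P(np.r_[C(rb,0),C(rr,.042)]))
    return m
def blob(c,name,seed):
    n,l,st,ce=cv2.connectedComponentsWithStats(cv2.morphologyEx(mask(c,name).astype(np.uint8),cv2.MORPH_CLOSE,np.ones((2,2))) if name=='x' else mask(c,name).astype(np.uint8))
    k=min(range(1,n),key=lambda i:1e9 if st[i,4]<60 else np.hypot(*(ce[i]-seed)))
    return (l==k)
if __name__=='__main__':
  for name,rr,rb,hw,sa,sb,ea,eb in[('large',.058,.056,.006,(322,175),(176,185),(352,176),(195,167)),('middle',.044,.042,.011,(315,203),(222,202),(340,209),(247,188)),('small',.030,.028,.016,(288,228),(262,227),(313,231),(277,211))]:
    d=[]
    for c,sd in((a,sa),(b,sb)):
        m=blob(c,name,sd); ys,xs=np.where(m); off=np.array([xs.min()-8,ys.min()-8]); w=xs.max()-off[0]+9;h=ys.max()-off[1]+9
        mm=cv2.resize(m[off[1]:off[1]+h,off[0]:off[0]+w].astype(np.float32),(w*4,h*4),interpolation=cv2.INTER_LINEAR)
        if name=='large': pass
        d.append((c,off,mm>.5,mm))
    E_,_=tri([ray(a,ea),ray(b,eb)]); B=onz(a,sa,.03)
    yaw=np.arctan2(*(E_-B)[[1,0]]); q0=[E_[0]-.118*np.cos(yaw),E_[1]-.118*np.sin(yaw),0,yaw]
    def cost(q):
        t=0
        for c,off,mk,mm in d:
            s_=sil(c,q,rr,rb,hw,off,mk.shape); t+=np.abs(cv2.GaussianBlur(s_.astype(np.float32),(0,0),2)-cv2.GaussianBlur(mm,(0,0),2)).sum()/16
        return t
    r=None
    for it in range(3):
        r=minimize(cost,q0,method='Nelder-Mead',options=dict(initial_simplex=np.array([q0]+[np.array(q0)+np.eye(4)[i]*[.01,.01,.01,.15][i] for i in range(4)]),xatol=1e-4,fatol=.1)); q0=r.x
    q=r.x; ux=np.array([np.cos(q[3]),np.sin(q[3])])
    print(name,'bowl',q.round(4),'yawdeg',np.degrees(q[3]).round(1),'cost',r.fun,'area',[x[2].sum()/16 for x in d],'eye clicked',E_.round(4),'handle',(q[:2]+.078*ux).round(4),'eye',(q[:2]+.118*ux).round(4))
E
python3 fit.py
```

```text
board [ 0.6498948  -0.20473357  0.11202554 -0.13750047] res [ 0.7 -0.   0.6  0.2  0.3  0.4  0.  -0.6 -0.8 -2.  -0.3 -0.1 -0.3  0.3
  0.6  0.6  2.   1.1 -0.6 -0.2]
ball [ 0.60972033 -0.19929449  0.18398897] [np.float64(0.0007172134601658892), np.float64(0.0007172134601659214)] [ 0.60680537 -0.19877113  0.18736975]
large bowl [ 0.4581  0.4064 -0.0015  0.16  ] yawdeg 9.2 cost 387.4000549316406 area [np.float64(815.25), np.float64(1057.75)] eye clicked [0.5711 0.4196 0.037 ] handle [0.5351 0.4189] eye [0.5746 0.4252]
middle bowl [ 0.5033  0.2338 -0.0033 -0.1206] yawdeg -6.9 cost 347.2156982421875 area [np.float64(693.0), np.float64(650.75)] eye clicked [0.624  0.219  0.0352] handle [0.5808 0.2244] eye [0.6205 0.2196]
small bowl [ 0.493   0.0516 -0.002   0.2069] yawdeg 11.9 cost 262.13348388671875 area [np.float64(644.0), np.float64(559.625)] eye clicked [0.6124 0.0707 0.0398] handle [0.5693 0.0676] eye [0.6084 0.0758]
```

```bash
cat > plan.py <<'E'
from h import *
BO=np.array([.6499,-.2047,.1135]); BY=-.1375   # board origin, yaw (z: mean of fit and text)
def bR(yaw=BY): return R.from_euler('z',yaw).as_matrix()@R.from_euler('y',-30,degrees=True).as_matrix()
FL=np.diag([-1.,1,-1])
def down(yaw): return R.from_euler('z',yaw).as_matrix()@FL
def plan(p,Rm,cur=None,n=None):
    """rows from current (or given) tcp pose to tcp pose p,Rm"""
    if cur is None: o=get_obs(); cur=(o['position'],R.from_quat(o['ee_rot']).as_matrix())
    p0,R0=np.array(cur[0]),np.array(cur[1]); rv=R.from_matrix(R0.T@Rm).as_rotvec(); d=np.linalg.norm(p-p0)
    n=n or int(max(np.ceil(d/.038),np.ceil(np.degrees(np.linalg.norm(rv))/6.8),1))
    st=np.degrees(rv/n).round(2)
    for i in range(n):
        Ri=R0@R.from_rotvec(rv*i/n).as_matrix(); s=Ri.T@(p-p0)/n*1000
        print(i,'xyz',s.round(1),'a',st)
E
python3 - <<'E'
import workcell; print([ (k,getattr(workcell,k)) for k in dir(workcell) if 'tip' in k.lower()])
from plan import *
plan(np.array([.528,.419,.17]),down(.16))
c=cam('scene');
for n,p in(('bottle',(351,272)),('dish',(384,228)),('jar',(135,352))): print(n,onz(c,p,0))
E
```

```text
[('tcp_to_tips', 0.011)]
0 xyz [-34.7  -6.3   6.5] a [-0.   -0.   -2.38]
1 xyz [-34.4  -7.7   6.5] a [-0.   -0.   -2.38]
2 xyz [-34.1  -9.2   6.5] a [-0.   -0.   -2.38]
3 xyz [-33.7 -10.6   6.5] a [-0.   -0.   -2.38]
4 xyz [-33.2 -12.    6.5] a [-0.   -0.   -2.38]
5 xyz [-32.7 -13.3   6.5] a [-0.   -0.   -2.38]
6 xyz [-32.1 -14.7   6.5] a [-0.   -0.   -2.38]
7 xyz [-31.4 -16.    6.5] a [-0.   -0.   -2.38]
8 xyz [-30.7 -17.3   6.5] a [-0.   -0.   -2.38]
9 xyz [-30.  -18.6   6.5] a [-0.   -0.   -2.38]
10 xyz [-29.2 -19.8   6.5] a [-0.   -0.   -2.38]
bottle [0.75808774 0.0196725  0.        ]
dish [0.75710846 0.25278917 0.        ]
jar [ 0.47978454 -0.47506689  0.        ]
```

Emit:
{"api": "apply_moves", "payload": {
  "rows": [
    {"x":-34.7,"y":-6.3,"z":6.5,"az":-2.38},
    {"x":-34.4,"y":-7.7,"z":6.5,"az":-2.38},
    {"x":-34.1,"y":-9.2,"z":6.5,"az":-2.38},
    {"x":-33.7,"y":-10.6,"z":6.5,"az":-2.38},
    {"x":-33.2,"y":-12,"z":6.5,"az":-2.38}
  ]
}}

```text
invalid input at $.rows[0]: expected keys x, y, z, ax, ay, az, gripper
```

Emit:
{"api": "apply_moves", "payload": {
  "rows": [
    {"x":-32.7,"y":-13.3,"z":6.5,"az":-2.38},
    {"x":-32.1,"y":-14.7,"z":6.5,"az":-2.38},
    {"x":-31.4,"y":-16,"z":6.5,"az":-2.38},
    {"x":-30.7,"y":-17.3,"z":6.5,"az":-2.38},
    {"x":-30,"y":-18.6,"z":6.5,"az":-2.38}
  ]
}}

```text
invalid input at $.rows[0]: expected keys x, y, z, ax, ay, az, gripper
```

Emit:
{"api": "apply_moves", "payload": {
  "rows": [
    {"x":-29.2,"y":-19.8,"z":6.5,"az":-2.38},
    {"x":0}
  ]
}}

```text
invalid input at $.rows[0]: expected keys x, y, z, ax, ay, az, gripper
```

```bash
cat > wfit.py <<'E'
from fit import *
G=dict(large=(.058,.056,.006,[.4581,.4064,.16]),middle=(.044,.042,.011,[.5033,.2338,-.1206]),small=(.030,.028,.016,[.493,.0516,.2069]))
def wfit(name,save=None):
    c=cam('wrist'); rr,rb,hw,q0=G[name]; m=mask(c,name).astype(np.uint8)
    n,l,st,_=cv2.connectedComponentsWithStats(m); e=proj(c,[[q0[0]+.078*np.cos(q0[2]),q0[1]+.078*np.sin(q0[2]),.042]])[0]
    ys,xs=np.where(m); k=max(range(1,n),key=lambda i: st[i,4]); m=(l==k)
    off=np.zeros(2); mm=cv2.resize(m.astype(np.float32),(560*4,420*4)); F=lambda x:cv2.GaussianBlur(cv2.resize(x.astype(np.float32),(560,420),interpolation=cv2.INTER_AREA),(0,0),2)
    T=F(mm)
    def cost(q): return np.abs(F(sil(c,[q[0],q[1],0,q[2]],rr,rb,hw,off,mm.shape))-T).sum()
    q=np.array(q0)
    for it in range(2):
        r=minimize(cost,q,method='Nelder-Mead',options=dict(initial_simplex=np.array([q]+[q+np.eye(3)[i]*[.01,.01,.1][i] for i in range(3)]),xatol=1e-4,fatol=1)); q=r.x
    ux=np.array([np.cos(q[2]),np.sin(q[2])]); print(name,q.round(4),'cost',r.fun,'area',m.sum(),'handle',(q[:2]+.078*ux).round(4))
    if save:
        im=c['color'][:,:,::-1].copy(); s=cv2.resize(sil(c,[q[0],q[1],0,q[2]],rr,rb,hw,off,mm.shape),(560,420),interpolation=cv2.INTER_NEAREST)
        cv2.drawContours(im,cv2.findContours(s,cv2.RETR_CCOMP,cv2.CHAIN_APPROX_NONE)[0],-1,(0,0,255),1); cv2.imwrite('pics/'+save,im)
    return q,ux
E
python3 - <<'E' | grep -v board
from wfit import *
wfit('large','w1.png'); print(get_obs()['position'])
E
```

```text
0.6  0.6  2.   1.1 -0.6 -0.2]
ball [ 0.60972033 -0.19929449  0.18398897] [np.float64(0.0007172134601658892), np.float64(0.0007172134601659214)] [ 0.60680537 -0.19877113  0.18736975]
large [ 0.5548  0.4097 -0.24  ] cost 131145.15625 area 131147 handle [0.6305 0.3912]
[0.18333617 0.59750708 0.24225306]
```

View pics/w1.png

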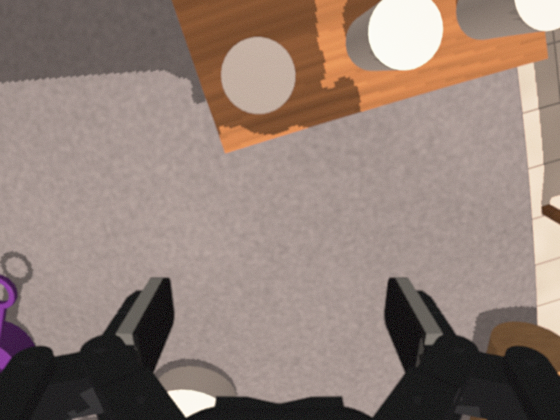

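The call was refused because every row needs all the keys. The wrist picture shows only the start spot: the fingers at (150,320) and (410,320), with the table lighter than I assumed.

Emit:
{"api": "apply_moves", "payload": {
  "rows": [
    {"x":-34.7,"y":-6.3,"z":6.5,"ax":0,"ay":0,"az":-2.38,"gripper":0},
    {"x":-34.4,"y":-7.7,"z":6.5,"ax":0,"ay":0,"az":-2.38,"gripper":0},
    {"x":-34.1,"y":-9.2,"z":6.5,"ax":0,"ay":0,"az":-2.38,"gripper":0},
    {"x":-33.7,"y":-10.6,"z":6.5,"ax":0,"ay":0,"az":-2.38,"gripper":0},
    {"x":-33.2,"y":-12,"z":6.5,"ax":0,"ay":0,"az":-2.38,"gripper":0}
  ]
}}

```text
clock: 0.87
position: [0.3415, 0.5154, 0.2097]
ee_rot: [0.044, 0.999, 0.0, 0.0]
ft_force: [-0.1, 0.2, -0.3]
grip_width: 0.997
grasp_force: 0.0
```

Emit:
{"api": "apply_moves", "payload": {
  "rows": [
    {"x":-32.7,"y":-13.3,"z":6.5,"ax":0,"ay":0,"az":-2.38,"gripper":0},
    {"x":-32.1,"y":-14.7,"z":6.5,"ax":0,"ay":0,"az":-2.38,"gripper":0},
    {"x":-31.4,"y":-16,"z":6.5,"ax":0,"ay":0,"az":-2.38,"gripper":0},
    {"x":-30.7,"y":-17.3,"z":6.5,"ax":0,"ay":0,"az":-2.38,"gripper":0},
    {"x":-30,"y":-18.6,"z":6.5,"ax":0,"ay":0,"az":-2.38,"gripper":0}
  ]
}}

```text
clock: 1.28
position: [0.4981, 0.4343, 0.1771]
ee_rot: [-0.06, 0.998, 0.0, 0.0]
ft_force: [0.1, 1.1, -0.8]
grip_width: 1.004
grasp_force: 0.0
```

Emit:
{"api": "apply_moves", "payload": {
  "rows": [
    {"x":-29.2,"y":-19.8,"z":6.5,"ax":0,"ay":0,"az":-2.38,"gripper":0},
    {"x":0,"y":0,"z":0,"ax":0,"ay":0,"az":0,"gripper":0.3},
    {"x":0,"y":0,"z":0,"ax":0,"ay":0,"az":0,"gripper":0.3}
  ]
}}

```text
clock: 1.53
position: [0.5302, 0.4164, 0.1699]
ee_rot: [-0.077, 0.997, -0.001, -0.0]
ft_force: [-0.3, 1.0, -0.2]
grip_width: 0.75
grasp_force: 0.0
```

```bash
sed -i "s/return (S<45)&(V>135)/return (S<25)\&(V>(185 if c.get('w') else 135))/; s/c=cam('wrist');/c=cam('wrist'); c['w']=1;/" fit.py wfit.py
python3 - <<'E' | grep -v board
from wfit import *
wfit('large','w2.png'); print(get_obs()['position'],get_obs()['grip_width'])
E
```

```text
0.6  0.6  2.   1.1 -0.6 -0.2]
ball [ 0.60972033 -0.19929449  0.18398897] [np.float64(0.0007172134601658892), np.float64(0.0007172134601659214)] [ 0.60680537 -0.19877113  0.18736975]
large [0.4772 0.3777 0.147 ] cost 21607.693359375 area 3818 handle [0.5543 0.3891]
[0.52702302 0.42014417 0.17098706] 0.7017513787147248
```

View pics/w2.png

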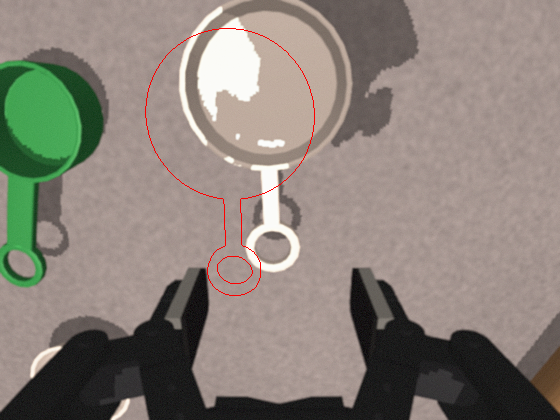

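The wrist view shows the large scoop's eye at (273,246), its handle running (268,168) to (272,225), and its rim centre near (266,81). The silhouette mask failed on the white scoop, so I use those pixels, with the second view (scene/side) as the check.

```bash
python3 - <<'E' | grep -v board
from plan import *
c=cam('wrist');a=cam('scene');b=cam('side')
e=onz(c,(273,246),.042); h=[onz(c,p,.042) for p in((268.5,168),(272.5,225))]; bo=onz(c,(266,81),.042)
print('eye',e,'bowl',bo,'dist',np.linalg.norm(e-bo),h, 'yaws',[np.arctan2(*(v)[[1,0]]) for v in(e-bo,h[1]-h[0])])
print('eye 3-view',tri([ray(c,(273,246)),ray(a,(352,176))]),tri([ray(c,(273,246)),ray(b,(195,167))]))
u=(e-bo)/np.linalg.norm(e-bo); g=(bo+e)/2+u*(.078-.059); print('handle',g); y=np.arctan2(u[1],u[0])
plan(np.array([g[0],g[1],.030]),down(y))
# also middle
e=onz(c,(22,264),.042); bo=onz(c,(29,120),.042);print('mid',e,np.linalg.norm(e-bo))
E
```

```text
eye [0.56640827 0.42292632 0.042     ] bowl [0.44871556 0.39957774 0.042     ] dist 0.11998638122129586 [array([0.50699957, 0.41030648, 0.042     ]), array([0.54946842, 0.41987351, 0.042     ])] yaws [np.float64(0.19584315048496378), np.float64(0.2215729881073949)]
eye 3-view (array([0.56973845, 0.42326838, 0.03446507]), [np.float64(0.00021804309639160912), np.float64(0.0002180430963917204)]) (array([0.57187849, 0.4231361 , 0.03385765]), [np.float64(0.0015305583484208744), np.float64(0.0015305583484210043)])
handle [0.52619871 0.41494931 0.042     ]
0 xyz [ 0.4 -1.3 35.3] a [ 0.01  0.   -0.5 ]
1 xyz [ 0.4 -1.3 35.3] a [ 0.01  0.   -0.5 ]
2 xyz [ 0.4 -1.2 35.3] a [ 0.01  0.   -0.5 ]
3 xyz [ 0.5 -1.2 35.3] a [ 0.01  0.   -0.5 ]
mid [0.61687394 0.22400667 0.042     ] 0.1188913048300537
```

Emit:
{"api": "apply_moves", "payload": {
  "rows": [
    {"x":0,"y":-1.2,"z":35,"ax":0,"ay":0,"az":-0.6,"gripper":0.4},
    {"x":0,"y":-1.2,"z":35,"ax":0,"ay":0,"az":-0.6,"gripper":0.5},
    {"x":0,"y":-1.2,"z":35,"ax":0,"ay":0,"az":-0.6,"gripper":0.5},
    {"x":0,"y":-1.2,"z":34,"ax":0,"ay":0,"az":-0.6,"gripper":0.5},
    {"x":0,"y":0,"z":0,"ax":0,"ay":0,"az":0,"gripper":0.5}
  ]
}}

```text
clock: 2.25
position: [0.5248, 0.4118, 0.0247]
ee_rot: [-0.101, 0.995, -0.003, -0.004]
ft_force: [-1.7, -1.3, -1.1]
grip_width: 0.505
grasp_force: 0.0
```

Emit:
{"api": "apply_moves", "payload": {
  "newtons": 60,
  "rows": [
    {"x":0,"y":0,"z":0,"ax":0,"ay":0,"az":0,"gripper":1},
    {"x":0,"y":0,"z":0,"ax":0,"ay":0,"az":0,"gripper":1},
    {"x":0,"y":0,"z":0,"ax":0,"ay":0,"az":0,"gripper":1},
    {"x":0,"y":0,"z":0,"ax":0,"ay":0,"az":0,"gripper":1},
    {"x":0,"y":0,"z":0,"ax":0,"ay":0,"az":0,"gripper":1}
  ]
}}

```text
clock: 2.67
position: [0.5303, 0.4158, 0.0349]
ee_rot: [-0.1, 0.995, 0.002, 0.002]
ft_force: [0.7, 1.7, 7.2]
grip_width: 0.116
grasp_force: 59.8
```

```bash
python3 - <<'E'
from plan import *
o=get_obs();print(o['position'],o['grip_width']*85,o['grasp_force'],o['ft_force'],R.from_quat(o['ee_rot']).as_matrix().round(3))
p=o['position']; R0=R.from_quat(o['ee_rot']).as_matrix()
p1=p+[0,0,.23]
plan(p1,R0)
B=bR(); T=BO+B@[-.040,0,.038+.095-.010]  # tcp 10 below (2 mm deeper grasp)
print('target',T)
plan(T+[0,0,.04],B@FL,(p1,R0))
E
```

```text
[0.53031509 0.41575436 0.03485946] 9.846825755326936 59.80723857879639 [0.71819553 1.72013941 7.23973168] [[-0.98  -0.2    0.004]
 [-0.2    0.98   0.004]
 [-0.004  0.003 -1.   ]]
0 xyz [ -0.1   0.1 -32.9] a [0. 0. 0.]
1 xyz [ -0.1   0.1 -32.9] a [0. 0. 0.]
2 xyz [ -0.1   0.1 -32.9] a [0. 0. 0.]
3 xyz [ -0.1   0.1 -32.9] a [0. 0. 0.]
4 xyz [ -0.1   0.1 -32.9] a [0. 0. 0.]
5 xyz [ -0.1   0.1 -32.9] a [0. 0. 0.]
6 xyz [ -0.1   0.1 -32.9] a [0. 0. 0.]
target [ 0.55466639 -0.19152223  0.20002112]
0 xyz [  5.7 -35.3   1.3] a [ 0.31 -1.73  1.11]
1 xyz [  5.1 -35.4   1.4] a [ 0.31 -1.73  1.11]
2 xyz [  4.4 -35.5   1.4] a [ 0.31 -1.73  1.11]
3 xyz [  3.8 -35.5   1.5] a [ 0.31 -1.73  1.11]
4 xyz [  3.2 -35.6   1.6] a [ 0.31 -1.73  1.11]
5 xyz [  2.5 -35.7   1.7] a [ 0.31 -1.73  1.11]
6 xyz [  1.9 -35.7   1.8] a [ 0.31 -1.73  1.11]
7 xyz [  1.2 -35.7   1.9] a [ 0.31 -1.73  1.11]
8 xyz [  0.6 -35.7   2.1] a [ 0.31 -1.73  1.11]
9 xyz [ -0.  -35.7   2.3] a [ 0.31 -1.73  1.11]
10 xyz [ -0.6 -35.7   2.5] a [ 0.31 -1.73  1.11]
11 xyz [ -1.3 -35.7   2.7] a [ 0.31 -1.73  1.11]
12 xyz [ -1.9 -35.6   3. ] a [ 0.31 -1.73  1.11]
13 xyz [ -2.5 -35.6   3.2] a [ 0.31 -1.73  1.11]
14 xyz [ -3.  -35.5   3.5] a [ 0.31 -1.73  1.11]
15 xyz [ -3.6 -35.4   3.8] a [ 0.31 -1.73  1.11]
16 xyz [ -4.2 -35.3   4.1] a [ 0.31 -1.73  1.11]
```

Emit:
{"api": "apply_moves", "payload": {
  "rows": [
    {"x":0,"y":0,"z":-20,"ax":0,"ay":0,"az":0,"gripper":1},
    {"x":0,"y":0,"z":-35,"ax":0,"ay":0,"az":0,"gripper":1},
    {"x":0,"y":0,"z":-35,"ax":0,"ay":0,"az":0,"gripper":1},
    {"x":0,"y":0,"z":-35,"ax":0,"ay":0,"az":0,"gripper":1},
    {"x":0,"y":0,"z":-35,"ax":0,"ay":0,"az":0,"gripper":1}
  ]
}}

```text
clock: 3.08
position: [0.5288, 0.4142, 0.1947]
ee_rot: [-0.1, 0.995, 0.0, 0.001]
ft_force: [0.7, 0.5, -2.0]
grip_width: 0.119
grasp_force: 58.8
```

Emit:
{"api": "apply_moves", "payload": {
  "rows": [
    {"x":0,"y":0,"z":-35,"ax":0,"ay":0,"az":0,"gripper":1},
    {"x":0,"y":0,"z":-35,"ax":0,"ay":0,"az":0,"gripper":1},
    {"x":5.7,"y":-35.3,"z":1.3,"ax":0.31,"ay":-1.73,"az":1.11,"gripper":1},
    {"x":5.1,"y":-35.4,"z":1.4,"ax":0.31,"ay":-1.73,"az":1.11,"gripper":1},
    {"x":4.4,"y":-35.5,"z":1.4,"ax":0.31,"ay":-1.73,"az":1.11,"gripper":1}
  ]
}}

```text
clock: 3.5
position: [0.5334, 0.3061, 0.2594]
ee_rot: [-0.071, 0.996, -0.003, 0.048]
ft_force: [1.5, -0.7, -2.7]
grip_width: 0.121
grasp_force: 58.8
```

Emit:
{"api": "apply_moves", "payload": {
  "rows": [
    {"x":3.8,"y":-35.5,"z":1.5,"ax":0.31,"ay":-1.73,"az":1.11,"gripper":1},
    {"x":3.2,"y":-35.6,"z":1.6,"ax":0.31,"ay":-1.73,"az":1.11,"gripper":1},
    {"x":2.5,"y":-35.7,"z":1.7,"ax":0.31,"ay":-1.73,"az":1.11,"gripper":1},
    {"x":1.9,"y":-35.7,"z":1.8,"ax":0.31,"ay":-1.73,"az":1.11,"gripper":1},
    {"x":1.2,"y":-35.7,"z":1.9,"ax":0.31,"ay":-1.73,"az":1.11,"gripper":1}
  ]
}}

```text
clock: 3.92
position: [0.5401, 0.1267, 0.2521]
ee_rot: [-0.022, 0.992, -0.009, 0.123]
ft_force: [0.8, -0.2, -1.6]
grip_width: 0.124
grasp_force: 58.8
```

Emit:
{"api": "apply_moves", "payload": {
  "rows": [
    {"x":0.6,"y":-35.7,"z":2.1,"ax":0.31,"ay":-1.73,"az":1.11,"gripper":1},
    {"x":0,"y":-35.7,"z":2.3,"ax":0.31,"ay":-1.73,"az":1.11,"gripper":1},
    {"x":-0.6,"y":-35.7,"z":2.5,"ax":0.31,"ay":-1.73,"az":1.11,"gripper":1},
    {"x":-1.3,"y":-35.7,"z":2.7,"ax":0.31,"ay":-1.73,"az":1.11,"gripper":1},
    {"x":-1.9,"y":-35.6,"z":3,"ax":0.31,"ay":-1.73,"az":1.11,"gripper":1}
  ]
}}

```text
clock: 4.33
position: [0.5473, -0.0521, 0.2455]
ee_rot: [0.027, 0.98, -0.015, 0.199]
ft_force: [0.5, 0.2, -1.8]
grip_width: 0.122
grasp_force: 58.8
```

Emit:
{"api": "apply_moves", "payload": {
  "rows": [
    {"x":-2.5,"y":-35.6,"z":3.2,"ax":0.31,"ay":-1.73,"az":1.11,"gripper":1},
    {"x":-3,"y":-35.5,"z":3.5,"ax":0.31,"ay":-1.73,"az":1.11,"gripper":1},
    {"x":-3.6,"y":-35.4,"z":3.8,"ax":0.31,"ay":-1.73,"az":1.11,"gripper":1},
    {"x":-4.2,"y":-35.3,"z":4.1,"ax":0.31,"ay":-1.73,"az":1.11,"gripper":1},
    {"x":0,"y":0,"z":0,"ax":0,"ay":0,"az":0,"gripper":1}
  ]
}}

```text
clock: 4.75
position: [0.5515, -0.2008, 0.2398]
ee_rot: [0.071, 0.964, -0.021, 0.257]
ft_force: [-0.6, -0.5, -2.0]
grip_width: 0.119
grasp_force: 58.9
```

```bash
cat > snap.py <<'E'
from plan import *
import sys
def snap(name):
    a=cam('scene');b=cam('side');o=get_obs()
    c=proj(a,[BO+bR()@[-.03,0,.1]])[0];d=proj(b,[BO+bR()@[-.03,0,.1]])[0]
    out=[]
    for k,p in((a,c),(b,d)):
        x,y=int(p[0]-66),int(p[1]-75); x=max(0,min(560-133,x)); y=max(0,min(420-150,y)); 
        i=k['color'][y:y+150,x:x+133,::-1]; out.append(cv2.resize(i,None,fx=3,fy=3,interpolation=cv2.INTER_CUBIC)); print('off',x,y)
    cv2.imwrite('pics/'+name,np.hstack(out)); print(o['position'],o['clock'],o['grip_width'],o['ft_force']); Rm=R.from_quat(o['ee_rot']).as_matrix(); print((bR().T@Rm).round(3), (bR().T@(o['position']-BO)).round(4))
snap(sys.argv[1])
E
python3 snap.py s1.png
```

```text
off 179 157
off 273 151
[ 0.55267689 -0.19472255  0.23966916] 4.85 0.12052781654453204 [-0.05401388  0.68628977 -1.8578568 ]
[[-1.     0.001 -0.004]
 [ 0.001  1.    -0.004]
 [ 0.004 -0.004 -1.   ]] [-0.0215 -0.0034  0.1581]
```

View pics/s1.png

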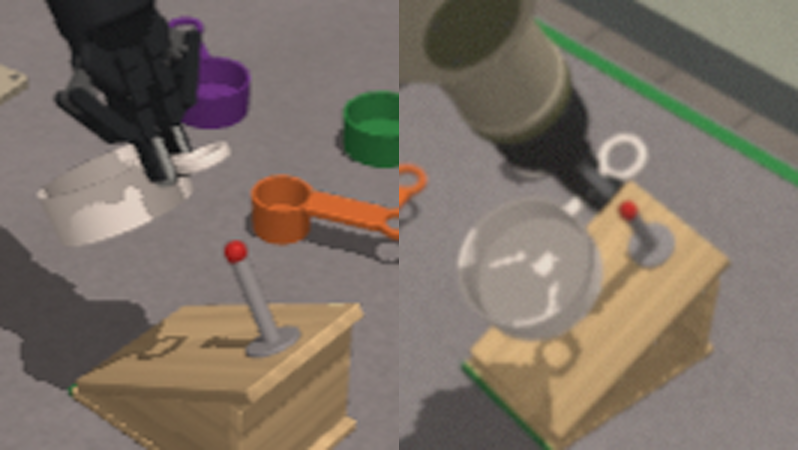

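The close view shows the eye at (205,156) in the scene half and (620,155) in the side half. The ball is at (236,251) and (628,209). I take the eye's offset from the ball.

```bash
cat > rel.py <<'E'
from plan import *
def full(p,off): return ((p[0]+.5)/3-.5+off[0],(p[1]+.5)/3-.5+off[1])
def rel(es,ed,bs=(236,251),bd=(628,209),os_=(179,157),od=(273,151)):
    a=cam('scene');b=cam('side')
    f=lambda p,q: tri([ray(a,full(p,os_)),ray(b,full((q[0]-399,q[1]),od))])
    E_,e1=f(es,ed);B_,e2=f(bs,bd); o=get_obs(); Rm=R.from_quat(o['ee_rot']).as_matrix()
    print('eye',E_,e1,'ball',B_,e2); print('eye-ball in board',(bR().T@(E_-B_)).round(4),'ball in board',bR().T@(B_-BO),'eye-tcp in tool',(Rm.T@(E_-o['position'])).round(4),o['position'])
E
python3 - <<'E'
from rel import *
rel((205,156),(622,155))
E
```

```text
eye [ 0.58674098 -0.2023961   0.26323117] [np.float64(0.0024101243606369765), np.float64(0.0024101243606369635)] ball [ 0.61022372 -0.19872138  0.1837172 ] [np.float64(0.001175783599953877), np.float64(0.001175783599953794)]
eye-ball in board [ 0.02   -0.0069  0.0802] ball in board [0.00036256 0.00048388 0.08087052] eye-tcp in tool [-0.0416 -0.0055 -0.0035] [ 0.55343603 -0.19234068  0.23957622]
```

Emit:
{"api": "apply_moves", "payload": {
  "rows": [
    {"x":10,"y":2,"z":25,"ax":0,"ay":0,"az":0,"gripper":1},
    {"x":10,"y":2,"z":25,"ax":0,"ay":0,"az":0,"gripper":1},
    {"x":0,"y":0,"z":0,"ax":0,"ay":0,"az":0,"gripper":1},
    {"x":0,"y":0,"z":0,"ax":0,"ay":0,"az":0,"gripper":1}
  ]
}}

```text
clock: 5.28
position: [0.5608, -0.1891, 0.185]
ee_rot: [0.065, 0.965, -0.019, 0.255]
ft_force: [-0.5, 0.2, -1.3]
grip_width: 0.115
grasp_force: 58.9
```

```bash
cat > snap2.py <<'E'
from plan import *
import sys
a=cam('scene');b=cam('side');P=[get_obs()['position']]
for i in range(8): cam('side'); P.append(get_obs()['position'])
P=np.array(P); print('tcp in board mean',(bR().T@(P.mean(0)-BO)).round(4),'sd',P.std(0).round(4)); o=get_obs(); print((bR().T@R.from_quat(o['ee_rot']).as_matrix()).round(3),o['clock'],o['ft_force'])
out=[]
for k in(a,b):
    p=proj(k,[BO+bR()@[0,0,.09]])[0]; x,y=int(p[0]-33),int(p[1]-37); out.append(cv2.resize(k['color'][y:y+75,x:x+66,::-1],None,fx=6,fy=6,interpolation=cv2.INTER_CUBIC)); print('off',x,y)
cv2.imwrite('pics/'+sys.argv[1],np.hstack(out))
E
python3 snap2.py s2.png
```

```text
tcp in board mean [-0.0406  0.002   0.1083] sd [0.0003 0.0001 0.0006]
[[-1.    -0.002 -0.004]
 [-0.002  1.    -0.003]
 [ 0.004 -0.003 -1.   ]] 5.7833 [ 0.77690552 -0.12174765 -1.06708724]
off 222 199
off 315 182
```

View pics/s2.png

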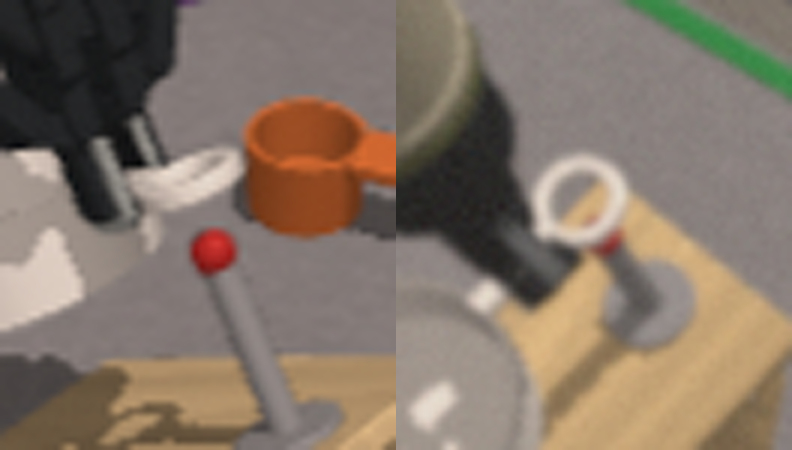

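```bash
python3 - <<'E'
from plan import *
a=cam('scene');b=cam('side')
fa=lambda p:((p[0]+.5)/6-.5+222,(p[1]+.5)/6-.5+199); fb=lambda p:((p[0]-396+.5)/6-.5+315,(p[1]+.5)/6-.5+182)
B=np.array([.6100,-.1990,.1838])
E_,e=tri([ray(a,fa((197,176))),ray(b,fb((581,199)))]); print(E_,e,'eye-ball board',bR().T@(E_-B),'eye board',bR().T@(E_-BO))
# predict: where the eye would appear if tool-kinematic (board -0.0006,.002,z)
for y in(-.004,0,.004):
  q=BO+bR()@[-.0006,y,.116]; print(y,(proj(a,[q])[0]-[222,199])*6,(proj(b,[q])[0]-[315,182])*6+[396,0])
E
```

```text
[ 0.59822254 -0.19326202  0.20910409] [np.float64(0.0005668910899806094), np.float64(0.0005668910899805384)] eye-ball board [0.00186762 0.00406952 0.02814038] eye board [0.00211272 0.00424675 0.10917431]
-0.004 [168.60746825 165.97338648] [583.10123709 206.32231557]
0 [176.02777592 161.16813805] [576.72843354 201.14117611]
0.004 [183.41192815 156.38629918] [570.37686692 195.97752151]
```

Emit:
{"api": "apply_moves", "payload": {
  "rows": [
    {"x":1,"y":-3,"z":0,"ax":0,"ay":0,"az":0,"gripper":1},
    {"x":0,"y":0,"z":15,"ax":0,"ay":0,"az":0,"gripper":1},
    {"x":0,"y":0,"z":15,"ax":0,"ay":0,"az":0,"gripper":1},
    {"x":0,"y":0,"z":10,"ax":0,"ay":0,"az":0,"gripper":1},
    {"x":0,"y":0,"z":0,"ax":0,"ay":0,"az":0,"gripper":1}
  ]
}}

```text
clock: 6.3
position: [0.5791, -0.1961, 0.1485]
ee_rot: [0.065, 0.965, -0.02, 0.254]
ft_force: [0.3, -0.1, -2.2]
grip_width: 0.125
grasp_force: 58.9
```

```bash
python3 snap2.py s3.png
```

```text
tcp in board mean [-0.0426 -0.0014  0.0679] sd [0.0001 0.0001 0.0003]
[[-1.    -0.002 -0.004]
 [-0.002  1.    -0.003]
 [ 0.004 -0.003 -1.   ]] 6.8 [-0.77946221 -0.88264713 -1.71371786]
off 222 199
off 315 182
```

View pics/s3.png

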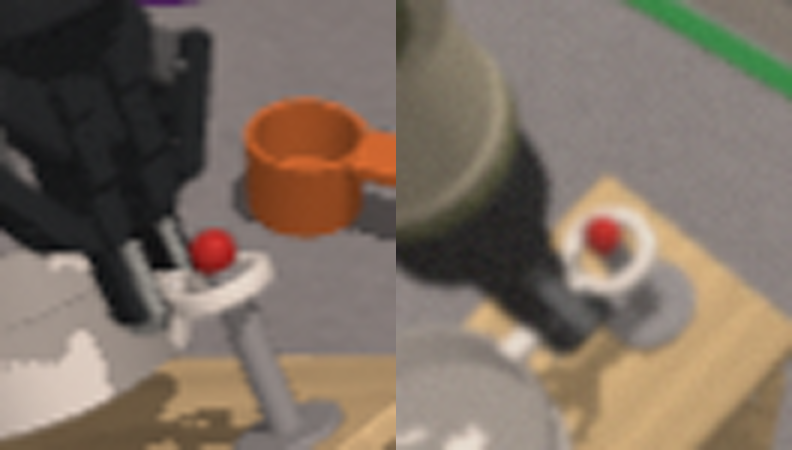

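The large eye rings the hook below the ball: the ring is at (222,282) in the scene half and (612,250) in the side half. Now I lower it, feeling for contact.

Emit:
{"api": "apply_moves", "payload": {
  "rows": [
    {"x":0,"y":0,"z":14,"ax":0,"ay":0,"az":0,"gripper":1},
    {"x":0,"y":0,"z":10,"ax":0,"ay":0,"az":0,"gripper":1},
    {"x":0,"y":0,"z":0,"ax":0,"ay":0,"az":0,"gripper":1},
    {"x":0,"y":0,"z":0,"ax":0,"ay":0,"az":0,"gripper":1}
  ]
}}

```text
clock: 7.13
position: [0.591, -0.1981, 0.1293]
ee_rot: [0.066, 0.964, -0.02, 0.255]
ft_force: [-0.0, -0.1, -0.9]
grip_width: 0.124
grasp_force: 58.9
```

Emit:
{"api": "apply_moves", "payload": {
  "rows": [
    {"x":0,"y":0,"z":3,"ax":0,"ay":0,"az":0,"gripper":1},
    {"x":0,"y":0,"z":0,"ax":0,"ay":0,"az":0,"gripper":1},
    {"x":0,"y":0,"z":0,"ax":0,"ay":0,"az":0,"gripper":1}
  ]
}}

```text
clock: 7.38
position: [0.5929, -0.1982, 0.1274]
ee_rot: [0.066, 0.964, -0.02, 0.256]
ft_force: [0.3, -0.3, -1.6]
grip_width: 0.122
grasp_force: 58.9
```

Emit:
{"api": "apply_moves", "payload": {
  "rows": [
    {"x":0,"y":0,"z":2,"ax":0,"ay":0,"az":0,"gripper":1},
    {"x":0,"y":0,"z":0,"ax":0,"ay":0,"az":0,"gripper":1},
    {"x":0,"y":0,"z":0,"ax":0,"ay":0,"az":0,"gripper":1}
  ]
}}

```text
clock: 7.63
position: [0.5938, -0.1983, 0.1253]
ee_rot: [0.066, 0.964, -0.02, 0.256]
ft_force: [-0.2, 0.3, -0.9]
grip_width: 0.123
grasp_force: 58.9
```

Emit:
{"api": "apply_moves", "payload": {
  "rows": [
    {"x":0,"y":0,"z":2,"ax":0,"ay":0,"az":0,"gripper":1},
    {"x":0,"y":0,"z":0,"ax":0,"ay":0,"az":0,"gripper":1},
    {"x":0,"y":0,"z":0,"ax":0,"ay":0,"az":0,"gripper":1}
  ]
}}

```text
clock: 7.88
position: [0.5955, -0.1987, 0.1248]
ee_rot: [0.066, 0.964, -0.019, 0.257]
ft_force: [-8.1, 2.3, 11.8]
grip_width: 0.123
grasp_force: 60.9
```

Emit:
{"api": "apply_moves", "payload": {
  "rows": [
    {"x":0,"y":0,"z":1.5,"ax":0,"ay":0,"az":0,"gripper":1},
    {"x":0,"y":0,"z":0,"ax":0,"ay":0,"az":0,"gripper":1},
    {"x":0,"y":0,"z":0,"ax":0,"ay":0,"az":0,"gripper":1}
  ]
}}

```text
clock: 8.13
position: [0.5969, -0.1992, 0.1245]
ee_rot: [0.066, 0.964, -0.02, 0.258]
ft_force: [-9.7, 2.1, 16.5]
grip_width: 0.119
grasp_force: 61.9
```

```bash
python3 snap2.py s4.png
```

```text
tcp in board mean [-0.0407 -0.0018  0.0362] sd [0. 0. 0.]
[[-1.    -0.002 -0.001]
 [-0.002  1.    -0.003]
 [ 0.001 -0.003 -1.   ]] 8.6333 [-7.95852025  2.77034886 15.5236917 ]
off 222 199
off 315 182
```

Emit:
{"api": "apply_moves", "payload": {
  "rows": [
    {"x":0,"y":0,"z":-2,"ax":0,"ay":0,"az":0,"gripper":1},
    {"x":0,"y":0,"z":0,"ax":0,"ay":0,"az":0,"gripper":0.6},
    {"x":0,"y":0,"z":0,"ax":0,"ay":0,"az":0,"gripper":0.6},
    {"x":0,"y":0,"z":0,"ax":0,"ay":0,"az":0,"gripper":0.6},
    {"x":0,"y":0,"z":0,"ax":0,"ay":0,"az":0,"gripper":0.6}
  ]
}}

```text
clock: 9.05
position: [0.5946, -0.1983, 0.1239]
ee_rot: [0.066, 0.964, -0.02, 0.256]
ft_force: [-0.6, 0.1, 0.2]
grip_width: 0.402
grasp_force: 0.0
```

Emit:
{"api": "apply_moves", "payload": {
  "rows": [
    {"x":0,"y":0,"z":-20,"ax":0,"ay":0,"az":0,"gripper":0.6},
    {"x":0,"y":0,"z":-35,"ax":0,"ay":0,"az":0,"gripper":0.6},
    {"x":0,"y":0,"z":-35,"ax":0,"ay":0,"az":0,"gripper":0.6},
    {"x":0,"y":0,"z":0,"ax":0,"ay":0,"az":0,"gripper":0.5}
  ]
}}

```text
clock: 9.38
position: [0.5507, -0.1936, 0.2087]
ee_rot: [0.067, 0.963, -0.02, 0.26]
ft_force: [1.4, -0.3, 0.1]
grip_width: 0.5
grasp_force: 0.0
```

```bash
python3 - <<'E'
from plan import *
w=cam('wrist','w3.png'); a=cam('scene','a3.png'); b=cam('side','b3.png')
o=get_obs();p=o['position'];R0=R.from_quat(o['ee_rot']).as_matrix();print(p,o['grip_width'],o['ft_force'])
q=np.array([.582,.224,.17]); yaw=-.08
plan(q,down(yaw))
print('large eye expected side px',proj(b,[BO+bR()@[0,0,.042]]),proj(b,[BO+bR()@[-.007,0,.042]]))
im=b['color'][170:270,290:400,::-1]
im=cv2.resize(im,None,fx=4,fy=4,interpolation=cv2.INTER_CUBIC); i2=cv2.resize(w['color'][:,:,::-1],(400,300)); o_=np.zeros((400,800,3),np.uint8); o_[:,:400]=im[:,:400]; o_[:300,400:]=i2; cv2.imwrite('pics/chk.png',o_)
E
```

```text
[ 0.5505291  -0.19150884  0.20239079] 0.5034194225821655 [-1.21899945  0.30140047  0.69140493]
0 xyz [ 3.4 37.8  1.3] a [-0.09  2.71 -0.28]
1 xyz [ 3.1 37.8  1.5] a [-0.09  2.71 -0.28]
2 xyz [ 2.9 37.8  1.7] a [-0.09  2.71 -0.28]
3 xyz [ 2.6 37.9  1.9] a [-0.09  2.71 -0.28]
4 xyz [ 2.3 37.9  2.1] a [-0.09  2.71 -0.28]
5 xyz [ 2.  37.9  2.3] a [-0.09  2.71 -0.28]
6 xyz [ 1.7 37.9  2.4] a [-0.09  2.71 -0.28]
7 xyz [ 1.4 37.9  2.5] a [-0.09  2.71 -0.28]
8 xyz [ 1.1 37.9  2.7] a [-0.09  2.71 -0.28]
9 xyz [ 0.8 37.9  2.8] a [-0.09  2.71 -0.28]
10 xyz [ 0.5 37.9  2.9] a [-0.09  2.71 -0.28]
large eye expected side px [[353.35101913 226.87838428]] [[351.56239256 228.77580633]]
```

View pics/chk.png

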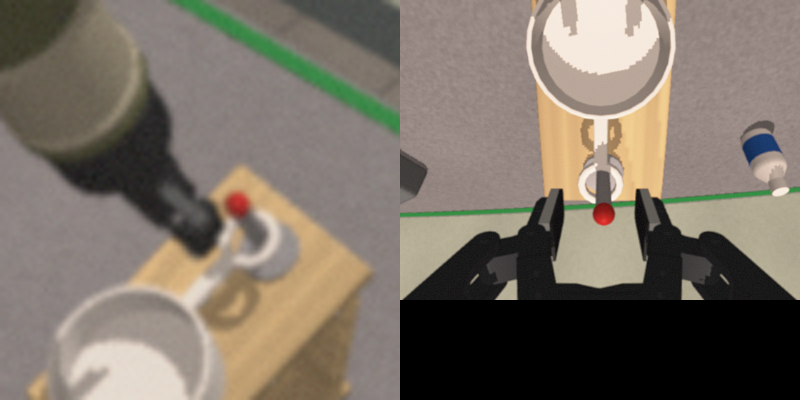

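The large scoop hangs on the hook: the ring is round the peg in both the side crop and the wrist view, and the bowl is flat on the board. Next is the middle scoop.

Emit:
{"api": "apply_moves", "payload": {
  "rows": [
    {"x":3.4,"y":37.8,"z":1.3,"ax":-0.09,"ay":2.71,"az":-0.28,"gripper":0.4},
    {"x":3.1,"y":37.8,"z":1.5,"ax":-0.09,"ay":2.71,"az":-0.28,"gripper":0.4},
    {"x":2.9,"y":37.8,"z":1.7,"ax":-0.09,"ay":2.71,"az":-0.28,"gripper":0.4},
    {"x":2.6,"y":37.9,"z":1.9,"ax":-0.09,"ay":2.71,"az":-0.28,"gripper":0.4},
    {"x":2.3,"y":37.9,"z":2.1,"ax":-0.09,"ay":2.71,"az":-0.28,"gripper":0.4}
  ]
}}

```text
clock: 9.95
position: [0.5642, -0.0012, 0.1852]
ee_rot: [0.055, 0.989, -0.011, 0.138]
ft_force: [1.4, -0.9, 0.8]
grip_width: 0.603
grasp_force: 0.0
```

Emit:
{"api": "apply_moves", "payload": {
  "rows": [
    {"x":2,"y":37.9,"z":2.3,"ax":-0.09,"ay":2.71,"az":-0.28,"gripper":0.4},
    {"x":1.7,"y":37.9,"z":2.4,"ax":-0.09,"ay":2.71,"az":-0.28,"gripper":0.4},
    {"x":1.4,"y":37.9,"z":2.5,"ax":-0.09,"ay":2.71,"az":-0.28,"gripper":0.4},
    {"x":1.1,"y":37.9,"z":2.7,"ax":-0.09,"ay":2.71,"az":-0.28,"gripper":0.4},
    {"x":0.8,"y":37.9,"z":2.8,"ax":-0.09,"ay":2.71,"az":-0.28,"gripper":0.4}
  ]
}}

```text
clock: 10.37
position: [0.5788, 0.188, 0.1696]
ee_rot: [0.043, 0.999, -0.003, 0.02]
ft_force: [1.6, 0.3, 0.9]
grip_width: 0.598
grasp_force: 0.0
```

Emit:
{"api": "apply_moves", "payload": {
  "rows": [
    {"x":0.5,"y":37.9,"z":2.9,"ax":-0.09,"ay":2.71,"az":-0.28,"gripper":0.4},
    {"x":0,"y":0,"z":0,"ax":0,"ay":0,"az":0,"gripper":0.4},
    {"x":0,"y":0,"z":0,"ax":0,"ay":0,"az":0,"gripper":0.4},
    {"x":0,"y":0,"z":0,"ax":0,"ay":0,"az":0,"gripper":0.4}
  ]
}}

```text
clock: 10.7
position: [0.5821, 0.223, 0.1668]
ee_rot: [0.041, 0.999, -0.002, -0.002]
ft_force: [0.2, -0.4, 0.2]
grip_width: 0.599
grasp_force: 0.0
```

```bash
cat > wm.py <<'E'
from plan import *
from fit import mask
def wm(name,yaw0):
    c=cam('wrist'); m=mask(c,name).astype(np.uint8); n,l,st,ce=cv2.connectedComponentsWithStats(m); k=max(range(1,n),key=lambda i:st[i,4]); m=(l==k).astype(np.uint8); print('blob',st[k],ce[k])
    cs,h=cv2.findContours(m,cv2.RETR_CCOMP,cv2.CHAIN_APPROX_NONE)
    holes=[(cv2.contourArea(x),x) for x,hh in zip(cs,h[0]) if hh[3]>=0]; holes=[x for x in holes if x[0]>60]
    for A,x in holes:
        e=cv2.fitEllipse(x); print('hole area',A,'at',np.round(e[0],1),'axes',np.round(e[1],1))
    A,x=max(holes,key=lambda t:t[1][:,0,1].mean()); ec=cv2.fitEllipse(x)[0]   # lowest hole in the picture = eye
    e=onz(c,ec,.038)
    # handle centre line: mask rows between bowl and eye, mapped on z=.042
    ys,xs=np.where(m); P=np.array([onz(c,(u,v),.042)[:2] for u,v in zip(xs[::3],ys[::3])]); 
    u=np.array([np.cos(yaw0),np.sin(yaw0)])
    for i in range(3):
        s=(P-e[:2])@u; t=(P-e[:2])@[-u[1],u[0]]; q=(s>-.06)&(s<-.025)&(abs(t)<.03)
        k=np.polyfit(s[q],t[q],1); yaw=np.arctan2(u[1],u[0])+np.arctan(k[0]); u=np.array([np.cos(yaw),np.sin(yaw)])
    s=(P-e[:2])@u; t=(P-e[:2])@[-u[1],u[0]]; q=(s>-.055)&(s<-.03)&(abs(t)<.03)
    print('yaw',yaw,'width',np.percentile(t[q],[1,99]),'eye',e,'s min',s.min())
    g=e[:2]-.04*u+np.array([-u[1],u[0]])*np.median(t[q]); print('handle',g)
    return g,yaw,c,ec
E
python3 - <<'E' | grep -v -e board -e ball -e 'res'
from wm import *
g,yaw,c,ec=wm('middle',-.08)
a=cam('scene');b=cam('side'); print(tri([ray(c,ec),ray(a,(340,209))]),tri([ray(c,ec),ray(b,(247.3,188.2))]))
P=[]
for i in range(4): cam('side');P.append(get_obs()['position'])
print(np.array(P).mean(0),get_obs()['grip_width'])
plan(np.r_[g,.032],down(yaw),(np.mean(P,0),R.from_quat(get_obs()['ee_rot']).as_matrix()))
E
```

```text
0.6  0.6  2.   1.1 -0.6 -0.2]
blob [  217    11   131   257 16703] [281.85116446 100.26198886]
hole area 1010.5 at [279.2 242.8] axes [33.1 39. ]
yaw -0.1143665911539983 width [-0.01034774  0.00933105] eye [0.61914383 0.21962536 0.038     ] s min -0.16096157854439705
handle [0.57942496 0.22436267]
(array([0.62235034, 0.2203625 , 0.03425437]), [np.float64(0.0016273890216824398), np.float64(0.0016273890216823802)]) (array([0.62364657, 0.21890324, 0.03196782]), [np.float64(0.0016490978603712321), np.float64(0.0016490978603713995)])
[0.5824453  0.22308391 0.1696503 ] 0.5983815960293273
0 xyz [ 0.7  0.3 34.4] a [-0.01 -0.02  0.47]
1 xyz [ 0.7  0.3 34.4] a [-0.01 -0.02  0.47]
2 xyz [ 0.8  0.3 34.4] a [-0.01 -0.02  0.47]
3 xyz [ 0.8  0.2 34.4] a [-0.01 -0.02  0.47]
```

Emit:
{"api": "apply_moves", "payload": {
  "rows": [
    {"x":0.5,"y":0.3,"z":35,"ax":0,"ay":0,"az":0.5,"gripper":0.4},
    {"x":0.5,"y":0.3,"z":35,"ax":0,"ay":0,"az":0.5,"gripper":0.4},
    {"x":0.5,"y":0.3,"z":35,"ax":0,"ay":0,"az":0.5,"gripper":0.4},
    {"x":0.5,"y":0.2,"z":32,"ax":0,"ay":0,"az":0.4,"gripper":0.4},
    {"x":0,"y":0,"z":0,"ax":0,"ay":0,"az":0,"gripper":0.4}
  ]
}}

```text
clock: 11.57
position: [0.5762, 0.2232, 0.0261]
ee_rot: [0.057, 0.998, -0.003, -0.005]
ft_force: [-1.1, -0.6, -1.0]
grip_width: 0.597
grasp_force: 0.0
```

Emit:
{"api": "apply_moves", "payload": {
  "newtons": 60,
  "rows": [
    {"x":0,"y":0,"z":0,"ax":0,"ay":0,"az":0,"gripper":0.4},
    {"x":0,"y":0,"z":0,"ax":0,"ay":0,"az":0,"gripper":1},
    {"x":0,"y":0,"z":0,"ax":0,"ay":0,"az":0,"gripper":1},
    {"x":0,"y":0,"z":0,"ax":0,"ay":0,"az":0,"gripper":1},
    {"x":0,"y":0,"z":0,"ax":0,"ay":0,"az":0,"gripper":1}
  ]
}}

```text
clock: 11.98
position: [0.582, 0.2253, 0.0348]
ee_rot: [0.057, 0.998, 0.0, 0.001]
ft_force: [1.6, 0.5, 6.7]
grip_width: 0.239
grasp_force: 60.0
```

```bash
python3 - <<'E'
from plan import *
o=get_obs();P=[]
for i in range(4): cam('wrist');P.append(get_obs()['position'])
p=np.mean(P,0);print(p,o['grip_width']*85,o['grasp_force'],o['ft_force'])
R0=R.from_quat(o['ee_rot']).as_matrix()
p1=p+[0,0,.24]
B=bR(); T=BO+B@[-.0407,-.0015,.130]
plan(T+[0,0,.06],B@FL,(p1,R0))
p2=T+[0,0,.06]; print(B.T@(p2-BO))
E
```

```text
[0.58205347 0.22525711 0.03466671] 20.30953299914964 60.02582788467407 [1.63699566 0.49190713 6.69363807]
0 xyz [ -1.4 -34.9   0.7] a [ 0.03 -2.49  0.11]
1 xyz [ -1.4 -34.9   0.8] a [ 0.03 -2.49  0.11]
2 xyz [ -1.4 -34.9   0.9] a [ 0.03 -2.49  0.11]
3 xyz [ -1.4 -34.9   1. ] a [ 0.03 -2.49  0.11]
4 xyz [ -1.5 -34.9   1. ] a [ 0.03 -2.49  0.11]
5 xyz [ -1.5 -34.9   1.1] a [ 0.03 -2.49  0.11]
6 xyz [ -1.5 -34.9   1.2] a [ 0.03 -2.49  0.11]
7 xyz [ -1.5 -34.9   1.3] a [ 0.03 -2.49  0.11]
8 xyz [ -1.5 -34.9   1.4] a [ 0.03 -2.49  0.11]
9 xyz [ -1.5 -34.9   1.5] a [ 0.03 -2.49  0.11]
10 xyz [ -1.5 -34.8   1.6] a [ 0.03 -2.49  0.11]
11 xyz [ -1.5 -34.8   1.6] a [ 0.03 -2.49  0.11]
[-0.0107     -0.0015      0.18196152]
```

Emit:
{"api": "apply_moves", "payload": {
  "rows": [
    {"x":0,"y":0,"z":-20,"ax":0,"ay":0,"az":0,"gripper":1},
    {"x":0,"y":0,"z":-40,"ax":0,"ay":0,"az":0,"gripper":1},
    {"x":0,"y":0,"z":-40,"ax":0,"ay":0,"az":0,"gripper":1},
    {"x":0,"y":0,"z":-40,"ax":0,"ay":0,"az":0,"gripper":1},
    {"x":0,"y":0,"z":-40,"ax":0,"ay":0,"az":0,"gripper":1}
  ]
}}

```text
clock: 12.6
position: [0.5803, 0.2246, 0.2151]
ee_rot: [0.057, 0.998, -0.0, -0.0]
ft_force: [0.8, 1.3, -0.9]
grip_width: 0.239
grasp_force: 59.2
```

Emit:
{"api": "apply_moves", "payload": {
  "rows": [
    {"x":0,"y":0,"z":-40,"ax":0,"ay":0,"az":0,"gripper":1},
    {"x":0,"y":0,"z":-20,"ax":0,"ay":0,"az":0,"gripper":1},
    {"x":-1.4,"y":-34.9,"z":0.7,"ax":0.03,"ay":-2.49,"az":0.11,"gripper":1},
    {"x":-1.4,"y":-34.9,"z":0.8,"ax":0.03,"ay":-2.49,"az":0.11,"gripper":1},
    {"x":-1.4,"y":-34.9,"z":0.9,"ax":0.03,"ay":-2.49,"az":0.11,"gripper":1}
  ]
}}

```text
clock: 13.02
position: [0.5728, 0.1193, 0.2713]
ee_rot: [0.06, 0.996, -0.005, 0.066]
ft_force: [2.5, -0.1, -1.1]
grip_width: 0.238
grasp_force: 59.2
```

Emit:
{"api": "apply_moves", "payload": {
  "rows": [
    {"x":-1.4,"y":-34.9,"z":1,"ax":0.03,"ay":-2.49,"az":0.11,"gripper":1},
    {"x":-1.5,"y":-34.9,"z":1,"ax":0.03,"ay":-2.49,"az":0.11,"gripper":1},
    {"x":-1.5,"y":-34.9,"z":1.1,"ax":0.03,"ay":-2.49,"az":0.11,"gripper":1},
    {"x":-1.5,"y":-34.9,"z":1.2,"ax":0.03,"ay":-2.49,"az":0.11,"gripper":1},
    {"x":-1.5,"y":-34.9,"z":1.3,"ax":0.03,"ay":-2.49,"az":0.11,"gripper":1}
  ]
}}

```text
clock: 13.43
position: [0.559, -0.0555, 0.2677]
ee_rot: [0.064, 0.983, -0.012, 0.173]
ft_force: [1.2, -0.8, -0.7]
grip_width: 0.237
grasp_force: 59.2
```

Emit:
{"api": "apply_moves", "payload": {
  "rows": [
    {"x":-1.5,"y":-34.9,"z":1.4,"ax":0.03,"ay":-2.49,"az":0.11,"gripper":1},
    {"x":-1.5,"y":-34.9,"z":1.5,"ax":0.03,"ay":-2.49,"az":0.11,"gripper":1},
    {"x":-1.5,"y":-34.8,"z":1.6,"ax":0.03,"ay":-2.49,"az":0.11,"gripper":1},
    {"x":-1.5,"y":-34.8,"z":1.6,"ax":0.03,"ay":-2.49,"az":0.11,"gripper":1},
    {"x":15,"y":0,"z":20,"ax":0,"ay":0,"az":0,"gripper":1}
  ]
}}

```text
clock: 13.85
position: [0.5457, -0.2009, 0.244]
ee_rot: [0.071, 0.962, -0.02, 0.262]
ft_force: [0.4, 0.1, -0.5]
grip_width: 0.242
grasp_force: 59.2
```

Emit:
{"api": "apply_moves", "payload": {
  "rows": [
    {"x":15,"y":0,"z":32,"ax":0,"ay":0,"az":0,"gripper":1},
    {"x":0,"y":0,"z":10,"ax":0,"ay":0,"az":0,"gripper":1},
    {"x":0,"y":0,"z":0,"ax":0,"ay":0,"az":0,"gripper":1},
    {"x":0,"y":0,"z":0,"ax":0,"ay":0,"az":0,"gripper":1}
  ]
}}

```text
clock: 14.18
position: [0.5536, -0.1938, 0.1958]
ee_rot: [0.067, 0.964, -0.019, 0.256]
ft_force: [-0.6, -0.4, 0.0]
grip_width: 0.236
grasp_force: 59.3
```

```bash
cat > pm.py <<'E'
from plan import *
from fit import mask
from scipy.optimize import minimize
th=np.linspace(0,2*np.pi,80)
def eyefit(name,zt,Bx0=None):
    """fit ring pose (x,y,z in board frame; axes parallel to the board) to colour masks of both views"""
    a=cam('scene');b=cam('side');P=[get_obs()['position']]
    for i in range(5): cam('wrist');P.append(get_obs()['position'])
    t=bR().T@(np.mean(P,0)-BO); o=get_obs(); print('tcp board',t.round(4),'clock',o['clock'],'ft',o['ft_force'].round(1)); print((bR().T@R.from_quat(o['ee_rot']).as_matrix()).round(3).tolist())
    x0=np.array([t[0]+.04,t[1],t[2]+.003]); D=[]
    for c in(a,b):
        p=proj(c,[BO+bR()@x0])[0]; off=np.round(p).astype(int)-[26,26]; m=mask(c,name)[off[1]:off[1]+52,off[0]:off[0]+52].astype(np.float32); D.append((c,off,m)); print('mask px',m.sum())
    C=lambda r,x,z:np.c_[x[0]+r*np.cos(th),x[1]+r*np.sin(th),x[2]+z+0*th]
    def S(c,off,x):
        f=lambda r,z:(proj(c,C(r,x,z)@bR().T+BO)-off)*4+1.5
        I=lambda pts:np.round(pts*16).astype(np.int32)
        m=np.zeros((208,208),np.uint8);t1=m.copy();t2=m.copy()
        cv2.fillPoly(m,[I(cv2.convexHull(np.float32(np.r_[f(.021,-.004),f(.021,.004)])).reshape(-1,2))],1,shift=4)
        cv2.fillPoly(t1,[I(f(.014,-.004))],1,shift=4);cv2.fillPoly(t2,[I(f(.014,.004))],1,shift=4); m[(t1&t2)>0]=0
        return cv2.resize(m.astype(np.float32),(52,52),interpolation=cv2.INTER_AREA)
    G=lambda m:cv2.GaussianBlur(m,(0,0),1.)
    # weight: score only eye-side pixels (beyond handle): x_board > eye-0.012
    def cost(x):
        s=0
        for c,off,m in D:
            p=proj(c,[BO+bR()@x,BO+bR()@(x+[.01,0,0])]); d=p[1]-p[0]; n=np.linalg.norm(d); yy,xx=np.mgrid[:52,:52]
            w=(((xx+off[0]-p[0,0])*d[0]+(yy+off[1]-p[0,1])*d[1])/n>-n)*(np.hypot(xx+off[0]-p[0,0],yy+off[1]-p[0,1])<n*2.8+4)
            s+=(w*np.abs(G(S(c,off,x))-G(m))).sum()
        return s
    x=x0
    for i in range(3):
        r=minimize(cost,x,method='Nelder-Mead',options=dict(initial_simplex=np.array([x]+[x+np.eye(3)[i]*.004 for i in range(3)]),xatol=1e-4,fatol=.05)); x=r.x
    print('eye board',x.round(4),'cost',r.fun,'cost0',cost(x0),'eye-tcp',(x-t).round(4))
E
python3 - <<'E' | grep -v -e res -e '^  ' -e ball
from pm import *
eyefit('middle',0)
E
```

```text
tcp board [-0.0422 -0.0023  0.12  ] clock 14.6333 ft [-0.7  0.2 -1.4]
[[-1.0, -0.0, -0.003], [-0.0, 1.0, -0.001], [0.003, -0.001, -1.0]]
mask px 323.0
mask px 130.0
eye board [-0.0063 -0.0031  0.1221] cost 105.63043212890625 cost0 117.985115 eye-tcp [ 0.0359 -0.0008  0.002 ]
```

Emit:
{"api": "apply_moves", "payload": {
  "rows": [
    {"x":-2.5,"y":2.5,"z":15,"ax":0,"ay":0,"az":0,"gripper":1},
    {"x":0,"y":0,"z":0,"ax":0,"ay":0,"az":0,"gripper":1},
    {"x":0,"y":0,"z":0,"ax":0,"ay":0,"az":0,"gripper":1}
  ]
}}

```text
clock: 14.88
position: [0.5632, -0.1925, 0.1832]
ee_rot: [0.066, 0.964, -0.019, 0.256]
ft_force: [-0.2, -0.9, -0.9]
grip_width: 0.245
grasp_force: 59.2
```

```bash
python3 - <<'E' | grep -v -e res -e '^  ' -e '^ball'
from pm import *
b=cam('side');a=cam('scene')
for c in(b,a):
    p=np.round(proj(c,[BO+bR()@[0,0,.1]])[0]).astype(int); print(p-[17,15], 'ball px',proj(c,[BO+bR()@[.0004,.0005,.081]])[0].round(1))
    h=cv2.cvtColor(c['color'],cv2.COLOR_RGB2HSV).astype(int)
    for r in range(p[1]-15,p[1]+16): print('|'+''.join('g' if abs(h[r,q,0]-70)<16 and h[r,q,1]>110 else 'R' if (h[r,q,0]<6 or h[r,q,0]>172) and h[r,q,1]>150 else '.' for q in range(p[0]-17,p[0]+18)))
eyefit('middle',0)
E
```

```text
[330 203] ball px [349.2 220.7]
|...................................
|...................................
|...................................
|...................................
|...................................
|...................................
|...................................
|...............gggg................
|.............gggggggg..............
|............gg.....................
|...........gg......................
|..........gg..........g............
|..........g...........g............
|.........gg...........g............
|.........gg...........g............
|......................g............
|.....................g.............
|..........g.........gg.............
|..........gg......ggg..............
|...........g....gggg...............
|...............g...................
|...................................
|...................................
|...................................
|...................................
|...................................
|.gg................................
|gggg...............................
|ggggg..........................
[... 830 characters left out ...]
....................
|...................................
|..................RRRRR............
|..................RRRRRR...........
|.................RRRRRRR...........
|gggggg...........RRRRRRR...........
|ggggg.............RRRRRR...........
|gggg..............RRRRR............
|ggg................................
|gg.................................
|g..................................
|...................................
tcp board [-0.0404  0.      0.1046] clock 15.4333 ft [ 1.   0.6 -0.7]
[[-1.0, -0.0, -0.003], [-0.0, 1.0, -0.002], [0.003, -0.002, -1.0]]
mask px 313.0
mask px 130.0
eye board [-0.0066  0.0009  0.105 ] cost 105.92101287841797 cost0 117.885895 eye-tcp [0.0338 0.0008 0.0005]
```

```bash
python3 - <<'E'
from plan import *
a=cam('scene');b=cam('side')
for s in((253.8,231),(252.8,231.5)):
    E_,e=tri([ray(a,s),ray(b,(345.7,216.4))]); print((bR().T@(E_-BO)).round(4),e)
th=np.linspace(0,6.28,100)
for x in((-.0004,0,.107),(-.0066,0,.107)):
  W=np.r_[[[x[0]+.021*np.cos(t),x[1]+.021*np.sin(t),x[2]+z] for t in th for z in(-.004,.004)]]@bR().T+BO
  for c in(b,a):
    p=proj(c,W); print(x,p.min(0).round(1),p.max(0).round(1))
E
```

```text
[-0.0005  0.0024  0.1035] [np.float64(0.001595367534163401), np.float64(0.0015953675341633992)]
[-0.0011  0.001   0.104 ] [np.float64(0.0026995442161123198), np.float64(0.0026995442161122443)]
(-0.0004, 0, 0.107) [337.9 208.9] [354.5 225. ]
(-0.0004, 0, 0.107) [243.4 223.7] [262.4 235.4]
(-0.0066, 0, 0.107) [336.3 210.6] [352.9 226.8]
(-0.0066, 0, 0.107) [241.7 223.9] [260.6 235.6]
```

Emit:
{"api": "apply_moves", "payload": {
  "rows": [
    {"x":0,"y":0,"z":8,"ax":0,"ay":0,"az":0,"gripper":1},
    {"x":0,"y":0,"z":8,"ax":0,"ay":0,"az":0,"gripper":1},
    {"x":0,"y":0,"z":8,"ax":0,"ay":0,"az":0,"gripper":1},
    {"x":0,"y":0,"z":0,"ax":0,"ay":0,"az":0,"gripper":1},
    {"x":0,"y":0,"z":0,"ax":0,"ay":0,"az":0,"gripper":1}
  ]
}}

```text
clock: 15.95
position: [0.575, -0.1943, 0.1625]
ee_rot: [0.066, 0.964, -0.019, 0.256]
ft_force: [-0.1, 0.5, -0.9]
grip_width: 0.238
grasp_force: 59.3
```

Emit:
{"api": "apply_moves", "payload": {
  "rows": [
    {"x":0,"y":0,"z":8,"ax":0,"ay":0,"az":0,"gripper":1},
    {"x":0,"y":0,"z":8,"ax":0,"ay":0,"az":0,"gripper":1},
    {"x":0,"y":0,"z":0,"ax":0,"ay":0,"az":0,"gripper":1},
    {"x":0,"y":0,"z":0,"ax":0,"ay":0,"az":0,"gripper":1}
  ]
}}

```text
clock: 16.28
position: [0.5829, -0.1956, 0.1491]
ee_rot: [0.067, 0.964, -0.019, 0.256]
ft_force: [-0.4, -0.2, -1.4]
grip_width: 0.239
grasp_force: 59.3
```

Emit:
{"api": "apply_moves", "payload": {
  "rows": [
    {"x":0,"y":0,"z":8,"ax":0,"ay":0,"az":0,"gripper":1},
    {"x":0,"y":0,"z":5,"ax":0,"ay":0,"az":0,"gripper":1},
    {"x":0,"y":0,"z":0,"ax":0,"ay":0,"az":0,"gripper":1},
    {"x":0,"y":0,"z":0,"ax":0,"ay":0,"az":0,"gripper":1}
  ]
}}

```text
clock: 16.62
position: [0.5894, -0.1965, 0.1381]
ee_rot: [0.067, 0.964, -0.019, 0.256]
ft_force: [-0.1, -0.7, -0.0]
grip_width: 0.241
grasp_force: 59.2
```

```bash
cat > tb.py <<'E'
from plan import *
P=[];F=[]
for i in range(5): cam('wrist');o=get_obs();P.append(o['position']);F.append(o['ft_force'])
print('tcp board',(bR().T@(np.mean(P,0)-BO)).round(4),'F board',(bR().T@np.mean(F,0)).round(1),o['clock'],o['grip_width']); print((bR().T@R.from_quat(o['ee_rot']).as_matrix()).round(3).tolist())
E
python3 tb.py
```

```text
tcp board [-0.0404 -0.0001  0.0519] F board [-0.4  0.  -0.7] 16.8667 0.23979982890418047
[[-1.0, -0.0, -0.003], [-0.0, 1.0, -0.001], [0.003, -0.001, -1.0]]
```

No contact yet at 52 mm. I expect contact at about 46 mm.

Emit:
{"api": "apply_moves", "payload": {
  "rows": [
    {"x":0,"y":0,"z":3,"ax":0,"ay":0,"az":0,"gripper":1},
    {"x":0,"y":0,"z":0,"ax":0,"ay":0,"az":0,"gripper":1},
    {"x":0,"y":0,"z":0,"ax":0,"ay":0,"az":0,"gripper":1}
  ]
}}

```text
clock: 17.12
position: [0.5909, -0.1965, 0.1348]
ee_rot: [0.067, 0.964, -0.019, 0.256]
ft_force: [0.7, -0.7, -1.6]
grip_width: 0.24
grasp_force: 59.2
```

Emit:
{"api": "apply_moves", "payload": {
  "rows": [
    {"x":0,"y":0,"z":2,"ax":0,"ay":0,"az":0,"gripper":1},
    {"x":0,"y":0,"z":0,"ax":0,"ay":0,"az":0,"gripper":1},
    {"x":0,"y":0,"z":0,"ax":0,"ay":0,"az":0,"gripper":1}
  ]
}}

```text
clock: 17.37
position: [0.5924, -0.1969, 0.1338]
ee_rot: [0.067, 0.964, -0.018, 0.257]
ft_force: [-3.8, 1.3, 6.0]
grip_width: 0.239
grasp_force: 60.3
```

Emit:
{"api": "apply_moves", "payload": {
  "rows": [
    {"x":0,"y":0,"z":1.5,"ax":0,"ay":0,"az":0,"gripper":1},
    {"x":0,"y":0,"z":0,"ax":0,"ay":0,"az":0,"gripper":1},
    {"x":0,"y":0,"z":0,"ax":0,"ay":0,"az":0,"gripper":1}
  ]
}}

```text
clock: 17.62
position: [0.5936, -0.1974, 0.1334]
ee_rot: [0.067, 0.964, -0.019, 0.258]
ft_force: [-9.3, 1.5, 14.7]
grip_width: 0.241
grasp_force: 61.4
```

```bash
python3 tb.py
```

```text
tcp board [-0.0392 -0.0005  0.0456] F board [-0.5  0.6 16.9] 17.8667 0.23827472279300527
[[-1.0, 0.0, -0.001], [0.0, 1.0, -0.002], [0.001, -0.002, -1.0]]
```

Contact came at the expected depth, 9 mm above the large scoop's, so the middle bowl is down in the large one. Release and back off.

Emit:
{"api": "apply_moves", "payload": {
  "rows": [
    {"x":0,"y":0,"z":-2,"ax":0,"ay":0,"az":0,"gripper":1},
    {"x":0,"y":0,"z":0,"ax":0,"ay":0,"az":0,"gripper":0.5},
    {"x":0,"y":0,"z":0,"ax":0,"ay":0,"az":0,"gripper":0.5},
    {"x":0,"y":0,"z":0,"ax":0,"ay":0,"az":0,"gripper":0.5},
    {"x":0,"y":0,"z":0,"ax":0,"ay":0,"az":0,"gripper":0.5}
  ]
}}

```text
clock: 18.28
position: [0.5919, -0.1965, 0.1337]
ee_rot: [0.066, 0.964, -0.019, 0.256]
ft_force: [0.4, 0.4, -0.8]
grip_width: 0.499
grasp_force: 0.0
```

Emit:
{"api": "apply_moves", "payload": {
  "rows": [
    {"x":0,"y":0,"z":-20,"ax":0,"ay":0,"az":0,"gripper":0.5},
    {"x":0,"y":0,"z":-35,"ax":0,"ay":0,"az":0,"gripper":0.5},
    {"x":0,"y":0,"z":-25,"ax":0,"ay":0,"az":0,"gripper":0.4},
    {"x":0,"y":0,"z":0,"ax":0,"ay":0,"az":0,"gripper":0.4},
    {"x":0,"y":0,"z":0,"ax":0,"ay":0,"az":0,"gripper":0.4}
  ]
}}

```text
clock: 18.7
position: [0.5548, -0.1906, 0.2018]
ee_rot: [0.066, 0.964, -0.017, 0.258]
ft_force: [-0.1, -0.1, 0.2]
grip_width: 0.597
grasp_force: 0.0
```

```bash
python3 tb.py; python3 - <<'E'| grep -v -e res -e '^  ' -e '^ball' -e '^board'
from plan import *
from fit import mask
c=cam('wrist','w5.png'); m=mask(c,'middle').astype(np.uint8)
cs,h=cv2.findContours(m,cv2.RETR_CCOMP,cv2.CHAIN_APPROX_NONE)
print([(cv2.contourArea(x),np.round(x[:,0].mean(0),1),hh[3]) for x,hh in zip(cs,h[0]) if cv2.contourArea(x)>60])
pr=lambda p:proj(c,[BO+bR()@p])[0].round(1)
ys,xs=np.where(m); print('mask ext',xs.min(),xs.max(),ys.min(),ys.max())
# green on plane z=.051 (middle top) in board coordinates
o,_=ray(c,(0,0)); B=bR()
def onb(px,z):
    o,d=ray(c,px); o=B.T@(o-BO); d=B.T@d; return o+d*(z-o[2])/d[2]
Q=np.array([onb((u,v),.051) for u,v in zip(xs[::2],ys[::2])]); print('x range',Q[:,0].min(),Q[:,0].max())
for lo,hi in((-.07,-.05),(-.05,-.03),(-.02,-.01),(-.01,0),(0,.01)):
    t=Q[(Q[:,0]>lo)&(Q[:,0]<hi),1]; print(lo,hi,len(t),np.percentile(t,[1,99]) if len(t) else '')
hs=cv2.cvtColor(c['color'],cv2.COLOR_RGB2HSV).astype(int); r=((hs[...,0]<6)|(hs[...,0]>172))&(hs[...,1]>150); ys,xs=np.where(r); print('red',len(xs),xs.mean(),ys.mean(), onb((xs.mean(),ys.mean()),.081))
ob=get_obs();R0=R.from_quat(ob['ee_rot']).as_matrix()
plan(np.array([.5705,.0685,.17]),down(.2069))
E
```

```text
tcp board [-0.0408  0.0009  0.1229] F board [-0.5  0.1 -0.2] 18.95 0.6016756358401575
[[-1.0, -0.001, -0.006], [-0.001, 1.0, -0.002], [0.006, -0.002, -1.0]]
[(589.0, array([ 85.5, 304.3]), np.int32(-1)), (570.5, array([449.7, 281.8]), np.int32(-1)), (26154.5, array([276.3, 169.1]), np.int32(-1))]
mask ext 0 559 0 409
x range -0.16192736905322855 0.10139598555532302
-0.07 -0.05 624 [-0.01032585  0.0101256 ]
-0.05 -0.03 570 [-0.00946611  0.01043658]
-0.02 -0.01 157 [-0.01838854  0.18071031]
-0.01 0 515 [-0.01836152  0.18128533]
0 0.01 307 [-0.08531778  0.07680989]
red 791 279.10366624525915 313.67130214917825 [-0.00244624  0.00120845  0.081     ]
0 xyz [ 4.4 37.   2.2] a [-0.75  4.2  -2.75]
1 xyz [ 2.5 37.2  3. ] a [-0.75  4.2  -2.75]
2 xyz [ 0.4 37.2  3.6] a [-0.75  4.2  -2.75]
3 xyz [-1.6 37.1  4. ] a [-0.75  4.2  -2.75]
4 xyz [-3.7 36.9  4.3] a [-0.75  4.2  -2.75]
5 xyz [-5.8 36.7  4.4] a [-0.75  4.2  -2.75]
6 xyz [-7.9 36.3  4.4] a [-0.75  4.2  -2.75]
```

The middle scoop is hung, with its handle centred within 1 mm and straight. Now the small one.

Emit:
{"api": "apply_moves", "payload": {
  "rows": [
    {"x":4.4,"y":37,"z":2.2,"ax":-0.75,"ay":4.2,"az":-2.75,"gripper":0.3},
    {"x":2.5,"y":37.2,"z":3,"ax":-0.75,"ay":4.2,"az":-2.75,"gripper":0.3},
    {"x":0.4,"y":37.2,"z":3.6,"ax":-0.75,"ay":4.2,"az":-2.75,"gripper":0.3},
    {"x":-1.6,"y":37.1,"z":4,"ax":-0.75,"ay":4.2,"az":-2.75,"gripper":0.3},
    {"x":-3.7,"y":36.9,"z":4.3,"ax":-0.75,"ay":4.2,"az":-2.75,"gripper":0.3}
  ]
}}

```text
clock: 19.52
position: [0.566, -0.0038, 0.1792]
ee_rot: [-0.056, 0.996, -0.005, 0.073]
ft_force: [0.5, -0.4, 0.4]
grip_width: 0.699
grasp_force: 0.0
```

Emit:
{"api": "apply_moves", "payload": {
  "rows": [
    {"x":-5.8,"y":36.7,"z":4.4,"ax":-0.75,"ay":4.2,"az":-2.75,"gripper":0.3},
    {"x":-7.9,"y":36.3,"z":4.4,"ax":-0.75,"ay":4.2,"az":-2.75,"gripper":0.3},
    {"x":0,"y":0,"z":0,"ax":0,"ay":0,"az":0,"gripper":0.3},
    {"x":0,"y":0,"z":0,"ax":0,"ay":0,"az":0,"gripper":0.3},
    {"x":0,"y":0,"z":0,"ax":0,"ay":0,"az":0,"gripper":0.3}
  ]
}}

```text
clock: 19.93
position: [0.5707, 0.0678, 0.1703]
ee_rot: [-0.103, 0.995, -0.0, 0.0]
ft_force: [0.7, -0.3, -0.0]
grip_width: 0.704
grasp_force: 0.0
```

```bash
python3 - <<'E' | grep -v -e board -e ball -e 'res'
from wm import *
g,yaw,c,ec=wm('small',.2069)
a=cam('scene');b=cam('side'); print(tri([ray(c,ec),ray(a,(312.7,231.3))]),tri([ray(c,ec),ray(b,(276.5,211.5))]))
P=[]
for i in range(4): cam('side');P.append(get_obs()['position'])
print(np.array(P).mean(0),get_obs()['grip_width'])
plan(np.r_[g,.032],down(yaw),(np.mean(P,0),R.from_quat(get_obs()['ee_rot']).as_matrix()))
E
```

```text
0.6  0.6  2.   1.1 -0.6 -0.2]
blob [  235    33    89   232 11520] [279.29001736 125.88342014]
hole area 965.5 at [279.8 239.5] axes [32.5 37.9]
yaw 0.18587386967532954 width [-0.01588638  0.01422261] eye [0.60578345 0.0758724  0.038     ] s min -0.14660491503244072
handle [0.5665053  0.06830549]
(array([0.60831638, 0.07687796, 0.03405994]), [np.float64(0.000926732369277845), np.float64(0.0009267323692780514)]) (array([0.61174677, 0.07542784, 0.03137292]), [np.float64(0.003003691763448532), np.float64(0.003003691763448612)])
[0.5706796  0.06810638 0.17138436] 0.7005694560699759
0 xyz [ 1.1  0.2 34.8] a [0.02 0.03 0.3 ]
1 xyz [ 1.1  0.2 34.8] a [0.02 0.03 0.3 ]
2 xyz [ 1.   0.2 34.8] a [0.02 0.03 0.3 ]
3 xyz [ 1.   0.2 34.8] a [0.02 0.03 0.3 ]
```

Emit:
{"api": "apply_moves", "payload": {
  "rows": [
    {"x":0.5,"y":0.2,"z":35,"ax":0,"ay":0,"az":0.3,"gripper":0.3},
    {"x":0.5,"y":0.2,"z":35,"ax":0,"ay":0,"az":0.3,"gripper":0.3},
    {"x":0.5,"y":0.2,"z":35,"ax":0,"ay":0,"az":0.3,"gripper":0.3},
    {"x":0.5,"y":0.2,"z":34,"ax":0,"ay":0,"az":0.3,"gripper":0.3},
    {"x":0,"y":0,"z":0,"ax":0,"ay":0,"az":0,"gripper":0.3}
  ]
}}

```text
clock: 20.8
position: [0.5646, 0.0687, 0.0262]
ee_rot: [-0.093, 0.996, -0.0, -0.004]
ft_force: [-1.8, -0.0, -0.5]
grip_width: 0.702
grasp_force: 0.0
```

Emit:
{"api": "apply_moves", "payload": {
  "newtons": 60,
  "rows": [
    {"x":0,"y":0,"z":0,"ax":0,"ay":0,"az":0,"gripper":0.3},
    {"x":0,"y":0,"z":0,"ax":0,"ay":0,"az":0,"gripper":1},
    {"x":0,"y":0,"z":0,"ax":0,"ay":0,"az":0,"gripper":1},
    {"x":0,"y":0,"z":0,"ax":0,"ay":0,"az":0,"gripper":1},
    {"x":0,"y":0,"z":0,"ax":0,"ay":0,"az":0,"gripper":1}
  ]
}}

```text
clock: 21.22
position: [0.5705, 0.0695, 0.0341]
ee_rot: [-0.093, 0.996, 0.001, 0.003]
ft_force: [3.1, 0.6, 3.4]
grip_width: 0.357
grasp_force: 58.4
```

```bash
python3 - <<'E'
from plan import *
o=get_obs();P=[]
for i in range(4): cam('wrist');P.append(get_obs()['position'])
p=np.mean(P,0);print(p,o['grip_width']*85,o['grasp_force'],o['ft_force'])
R0=R.from_quat(o['ee_rot']).as_matrix()
p1=p+[0,0,.24]
B=bR(); p2=BO+B@[-.0107,-.001,.182]
plan(p2,B@FL,(p1,R0))
E
```

```text
[0.57036226 0.06948748 0.03361123] 30.322258740717036 58.42560312414662 [3.10432178 0.58865119 3.41462238]
0 xyz [  9.7 -36.2   1. ] a [ 0.71 -4.2   2.58]
1 xyz [  8.1 -36.6   0.8] a [ 0.71 -4.2   2.58]
2 xyz [  6.5 -36.9   0.7] a [ 0.71 -4.2   2.58]
3 xyz [  4.9 -37.1   0.8] a [ 0.71 -4.2   2.58]
4 xyz [  3.3 -37.3   0.9] a [ 0.71 -4.2   2.58]
5 xyz [  1.7 -37.4   1.2] a [ 0.71 -4.2   2.58]
6 xyz [  0.1 -37.4   1.6] a [ 0.71 -4.2   2.58]
```

Emit:
{"api": "apply_moves", "payload": {
  "rows": [
    {"x":0,"y":0,"z":-20,"ax":0,"ay":0,"az":0,"gripper":1},
    {"x":0,"y":0,"z":-40,"ax":0,"ay":0,"az":0,"gripper":1},
    {"x":0,"y":0,"z":-40,"ax":0,"ay":0,"az":0,"gripper":1},
    {"x":0,"y":0,"z":-40,"ax":0,"ay":0,"az":0,"gripper":1},
    {"x":0,"y":0,"z":-40,"ax":0,"ay":0,"az":0,"gripper":1}
  ]
}}

```text
clock: 21.83
position: [0.5677, 0.0685, 0.2137]
ee_rot: [-0.093, 0.996, 0.0, 0.0]
ft_force: [1.3, 0.5, -0.2]
grip_width: 0.36
grasp_force: 58.9
```

Emit:
{"api": "apply_moves", "payload": {
  "rows": [
    {"x":0,"y":0,"z":-40,"ax":0,"ay":0,"az":0,"gripper":1},
    {"x":0,"y":0,"z":-20,"ax":0,"ay":0,"az":0,"gripper":1},
    {"x":9.7,"y":-36.2,"z":1,"ax":0.71,"ay":-4.2,"az":2.58,"gripper":1},
    {"x":8.1,"y":-36.6,"z":0.8,"ax":0.71,"ay":-4.2,"az":2.58,"gripper":1},
    {"x":6.5,"y":-36.9,"z":0.7,"ax":0.71,"ay":-4.2,"az":2.58,"gripper":1}
  ]
}}

```text
clock: 22.25
position: [0.5599, -0.0447, 0.269]
ee_rot: [-0.024, 0.993, -0.008, 0.113]
ft_force: [-0.5, -1.3, 0.1]
grip_width: 0.36
grasp_force: 59.0
```

Emit:
{"api": "apply_moves", "payload": {
  "rows": [
    {"x":4.9,"y":-37.1,"z":0.8,"ax":0.71,"ay":-4.2,"az":2.58,"gripper":1},
    {"x":3.3,"y":-37.3,"z":0.9,"ax":0.71,"ay":-4.2,"az":2.58,"gripper":1},
    {"x":1.7,"y":-37.4,"z":1.2,"ax":0.71,"ay":-4.2,"az":2.58,"gripper":1},
    {"x":0.1,"y":-37.4,"z":1.6,"ax":0.71,"ay":-4.2,"az":2.58,"gripper":1},
    {"x":15,"y":0,"z":20,"ax":0,"ay":0,"az":0,"gripper":1}
  ]
}}

```text
clock: 22.67
position: [0.5445, -0.2002, 0.2429]
ee_rot: [0.072, 0.962, -0.019, 0.261]
ft_force: [-0.1, -0.6, 0.0]
grip_width: 0.358
grasp_force: 59.1
```

Emit:
{"api": "apply_moves", "payload": {
  "rows": [
    {"x":15,"y":0,"z":32,"ax":0,"ay":0,"az":0,"gripper":1},
    {"x":0,"y":0,"z":18,"ax":0,"ay":0,"az":0,"gripper":1},
    {"x":0,"y":0,"z":0,"ax":0,"ay":0,"az":0,"gripper":1},
    {"x":0,"y":0,"z":0,"ax":0,"ay":0,"az":0,"gripper":1}
  ]
}}

```text
clock: 23.0
position: [0.5567, -0.1937, 0.1885]
ee_rot: [0.066, 0.965, -0.019, 0.255]
ft_force: [0.1, 0.3, -1.5]
grip_width: 0.354
grasp_force: 59.0
```

```bash
python3 tb.py; python3 - <<'E'
from plan import *
b=cam('side');a=cam('scene');th=np.linspace(0,6.28,100)
for c in(b,a):
    p=np.round(proj(c,[BO+bR()@[0,0,.114]])[0]).astype(int); print(p-[17,13])
    h=cv2.cvtColor(c['color'],cv2.COLOR_RGB2HSV).astype(int)
    for r in range(p[1]-13,p[1]+14): print('|'+''.join('R' if (h[r,q,0]<5 or h[r,q,0]>172) and h[r,q,1]>150 else 'o' if abs(h[r,q,0]-10)<7 and h[r,q,1]>150 else '.' for q in range(p[0]-17,p[0]+18)))
    for x in((0,0),(-.005,0),(0,.005)):
        W=np.r_[[[x[0]+.021*np.cos(t),x[1]+.021*np.sin(t),.114+z] for t in th for z in(-.004,.004)]]@bR().T+BO; q=proj(c,W)-(p-[17,13]); print(x,q.min(0).round(1),q.max(0).round(1))
E
```

```text
tcp board [-0.042  -0.0019  0.1129] F board [-0.2 -0.2 -0.5] 23.25 0.3520030185913544
[[-1.0, -0.001, -0.002], [-0.001, 1.0, -0.001], [0.002, -0.001, -1.0]]
[329 203]
|...................................
|...................................
|...................................
|...................................
|...................................
|...................................
|...................................
|.............ooooooo...............
|...........oooooooooo..............
|..........oooo.....ooo.............
|..........ooo.......ooo............
|.........ooo.........oo............
|........ooo..........ooo...........
|........ooo..........ooo...........
|.........o..........oooo...........
|...................oooo............
|..................ooooo............
|.................oooooo............
|...........ooo.oooooooo............
|...........oo.ooooooooR............
|................oooooR.............
|...................................
|...................................
|...................................
|o..................................
|oo.....
[... 566 characters left out ...]
o...........
|..oooooooooooooooooooooo...........
|.ooooooooooooooooooooooo...........
|..ooooooooooooooooooooo............
|..oooooooooooooooooooo.............
|...ooooooooooooooooo...............
|...ooooooooooooooo.................
|...ooooooooooooo...................
|....o...oooo.......................
|...................................
|...................................
|...................................
|...................................
|......................R............
|....................RRRRR..........
|...................RRRRRRR.........
|...................RRRRRRR.........
(0, 0) [7.3 6.9] [26.4 18.6]
(-0.005, 0) [5.9 7. ] [24.9 18.7]
(0, 0.005) [8.9 5.9] [27.9 17.6]
```

Emit:
{"api": "apply_moves", "payload": {
  "rows": [
    {"x":-2.5,"y":2,"z":0,"ax":0,"ay":0,"az":0,"gripper":1},
    {"x":0,"y":0,"z":10,"ax":0,"ay":0,"az":0,"gripper":1},
    {"x":0,"y":0,"z":10,"ax":0,"ay":0,"az":0,"gripper":1},
    {"x":0,"y":0,"z":8,"ax":0,"ay":0,"az":0,"gripper":1},
    {"x":0,"y":0,"z":0,"ax":0,"ay":0,"az":0,"gripper":1}
  ]
}}

```text
clock: 23.77
position: [0.5736, -0.1936, 0.165]
ee_rot: [0.066, 0.964, -0.019, 0.255]
ft_force: [-0.3, 0.2, -0.5]
grip_width: 0.359
grasp_force: 59.1
```

Emit:
{"api": "apply_moves", "payload": {
  "rows": [
    {"x":0,"y":0,"z":8,"ax":0,"ay":0,"az":0,"gripper":1},
    {"x":0,"y":0,"z":8,"ax":0,"ay":0,"az":0,"gripper":1},
    {"x":0,"y":0,"z":0,"ax":0,"ay":0,"az":0,"gripper":1},
    {"x":0,"y":0,"z":0,"ax":0,"ay":0,"az":0,"gripper":1}
  ]
}}

```text
clock: 24.1
position: [0.5811, -0.1953, 0.1522]
ee_rot: [0.066, 0.964, -0.019, 0.256]
ft_force: [-0.8, -0.4, -1.3]
grip_width: 0.357
grasp_force: 59.1
```

```bash
python3 tb.py
```

```text
tcp board [-0.0404 -0.0001  0.0685] F board [-0.6 -0.1 -0.5] 24.35 0.36089971425754425
[[-1.0, -0.001, -0.004], [-0.001, 1.0, -0.001], [0.004, -0.001, -1.0]]
```

Emit:
{"api": "apply_moves", "payload": {
  "rows": [
    {"x":0,"y":0,"z":5,"ax":0,"ay":0,"az":0,"gripper":1},
    {"x":0,"y":0,"z":4,"ax":0,"ay":0,"az":0,"gripper":1},
    {"x":0,"y":0,"z":0,"ax":0,"ay":0,"az":0,"gripper":1},
    {"x":0,"y":0,"z":0,"ax":0,"ay":0,"az":0,"gripper":1}
  ]
}}

```text
clock: 24.68
position: [0.5857, -0.196, 0.1444]
ee_rot: [0.066, 0.964, -0.019, 0.256]
ft_force: [-0.6, -1.2, -0.4]
grip_width: 0.36
grasp_force: 59.0
```

Emit:
{"api": "apply_moves", "payload": {
  "rows": [
    {"x":0,"y":0,"z":2,"ax":0,"ay":0,"az":0,"gripper":1},
    {"x":0,"y":0,"z":0,"ax":0,"ay":0,"az":0,"gripper":1},
    {"x":0,"y":0,"z":0,"ax":0,"ay":0,"az":0,"gripper":1}
  ]
}}

```text
clock: 24.93
position: [0.5868, -0.196, 0.1426]
ee_rot: [0.066, 0.964, -0.018, 0.256]
ft_force: [0.1, 0.3, 0.0]
grip_width: 0.359
grasp_force: 59.1
```

Emit:
{"api": "apply_moves", "payload": {
  "rows": [
    {"x":0,"y":0,"z":2,"ax":0,"ay":0,"az":0,"gripper":1},
    {"x":0,"y":0,"z":0,"ax":0,"ay":0,"az":0,"gripper":1},
    {"x":0,"y":0,"z":0,"ax":0,"ay":0,"az":0,"gripper":1}
  ]
}}

```text
clock: 25.18
position: [0.588, -0.1963, 0.1411]
ee_rot: [0.066, 0.964, -0.019, 0.256]
ft_force: [-1.2, 0.6, 3.0]
grip_width: 0.356
grasp_force: 59.5
```

```bash
python3 tb.py
```

```text
tcp board [-0.0403 -0.0001  0.0551] F board [1.3 0.  3.2] 25.4333 0.3576717710711245
[[-1.0, -0.001, -0.004], [-0.001, 1.0, -0.002], [0.004, -0.002, -1.0]]
```

Contact came at 55 mm, as expected. Release, retreat, and take the last look.

Emit:
{"api": "apply_moves", "payload": {
  "rows": [
    {"x":0,"y":0,"z":0,"ax":0,"ay":0,"az":0,"gripper":0.35},
    {"x":0,"y":0,"z":0,"ax":0,"ay":0,"az":0,"gripper":0.35},
    {"x":0,"y":0,"z":0,"ax":0,"ay":0,"az":0,"gripper":0.35},
    {"x":0,"y":0,"z":0,"ax":0,"ay":0,"az":0,"gripper":0.35}
  ]
}}

```text
clock: 25.77
position: [0.5876, -0.196, 0.1406]
ee_rot: [0.066, 0.964, -0.018, 0.256]
ft_force: [-0.1, -0.7, 0.0]
grip_width: 0.652
grasp_force: 0.0
```

Emit:
{"api": "apply_moves", "payload": {
  "rows": [
    {"x":0,"y":0,"z":-20,"ax":0,"ay":0,"az":0,"gripper":0.35},
    {"x":0,"y":0,"z":-35,"ax":0,"ay":0,"az":0,"gripper":0.35},
    {"x":0,"y":0,"z":-35,"ax":0,"ay":0,"az":0,"gripper":0.35},
    {"x":0,"y":0,"z":-20,"ax":0,"ay":0,"az":0,"gripper":0.35},
    {"x":0,"y":0,"z":0,"ax":0,"ay":0,"az":0,"gripper":0.35}
  ]
}}

```text
clock: 26.18
position: [0.5455, -0.1868, 0.2193]
ee_rot: [0.064, 0.964, -0.014, 0.256]
ft_force: [1.1, 0.2, 0.5]
grip_width: 0.649
grasp_force: 0.0
```

```bash
python3 - <<'E'
from plan import *
w=cam('wrist');b=cam('side');a=cam('scene')
cr=lambda c,x,y:cv2.resize(c['color'][y:y+100,x:x+100,::-1],(300,300),interpolation=cv2.INTER_CUBIC)
o=np.zeros((600,800,3),np.uint8); o[:375,:500]=cv2.resize(w['color'][:,:,::-1],(500,375)); o[:300,500:]=cr(b,290,190); o[300:,500:]=cr(a,200,225); cv2.imwrite('pics/end.png',o); print(get_obs()['position'],get_obs()['ft_force'])
E
```

```text
[ 0.54508811 -0.18625673  0.21524292] [-0.01972717 -0.04842529 -0.06985371]
```

View pics/end.png

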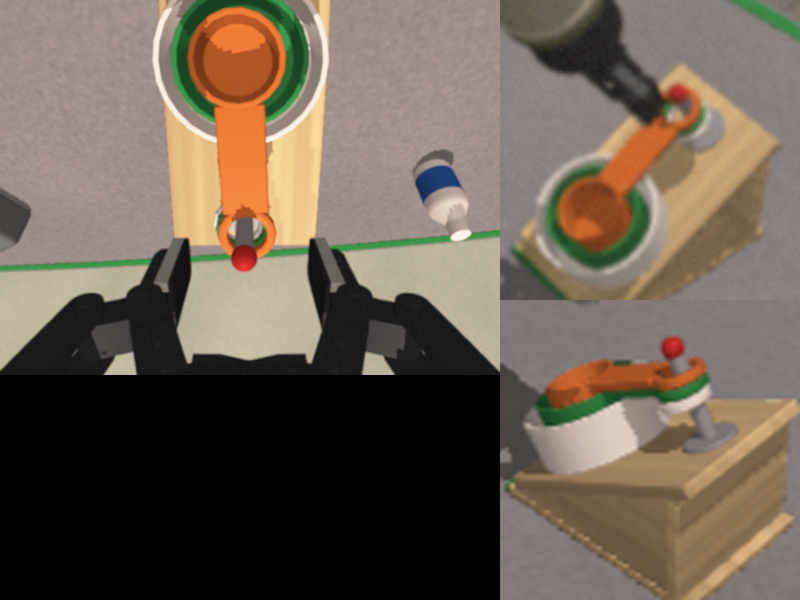

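All three are nested on the hook. In the wrist view the bowls are concentric near (238,58) and the eyes are round the peg at (245,230). The rims step up evenly in the scene crop, the bottle stands, and the gripper is clear. Handing in.

```bash
python3 -c "
from workcell import *
print(hand_in())"
```

```text
the job is handed in; nothing more can be done
None
```

All three scoops hang nested on the plywood stand's hook (large, then middle, then small), released with the gripper clear, and the job was handed in at about 26 s of the 69 s allowed; the hand-in call returned no verdict.

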